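Load three look-alike battery packs into the charger bays of their length

TASK

Before any battery pack goes near the charger, pull its red isolator knob up until it clicks. Then load the three look-alike packs, each lying flat in the bay made for its length and slid home under the hood with its terminals against the contacts; the long one is standing on end in the white box and cannot go in the way it is lifted out, so it will need laying down and taking again. When all three are home, push the knob fully down again; leave everything else on the desk where it is.

Things in the scene. Friction and masses are not known exactly. Their poses are not given: they have to be found in the camera images.
- charger: black charger chassis, fixed, 186 mm deep (x, pointing away from its front), 286 mm wide; origin on the desk under the middle of three bays, which stand side by side at its y = -74, 0, +74 mm in an order that changes. Its plate is 4 mm thick, so the gaps between bays go down to 4 mm. At y = -142 mm: control block 58 mm wide, 34 mm high, bearing the isolator knob at x = -30 mm
- isolator (a joint): push-pull isolator of the charger, in m: 0 = pushed in (live), 0.012 = pulled straight up to its click (isolated). A detent holds it at both ends; about 6 N moves it off either end, and let go half-way it snaps to the nearer end
- isolator_top (a point): centre of the top of the red isolator knob (moves with it): a mushroom head 34 mm in diameter and 19 mm high, axis vertical, top 61 mm above the desk when pushed in, underside then 8 mm above the control block; over 25 mm free all round the head
- bay_short_contacts (a point): bay for the 84 mm pack: point on its contact wall (brass strips) that meets the middle of the pack's terminal end, 24 mm above the desk; x points into the wall, z up. Bay 41 mm wide, 106 mm long from wall to front wall, floor 12 mm and walls (4 mm thick) 28 mm above the desk. Side walls cut away for fingers from 21 to 79 mm before the contact wall. Hood: see bay_hood
- bay_middle_contacts (a point): bay for the 104 mm pack: point on its contact wall (brass strips) that meets the middle of the pack's terminal end, 24 mm above the desk; x points into the wall, z up. Bay 41 mm wide, 126 mm long from wall to front wall, floor 12 mm and walls (4 mm thick) 28 mm above the desk. Side walls cut away for fingers from 31 to 89 mm before the contact wall. Hood: see bay_hood
- bay_long_contacts (a point): bay for the 124 mm pack: point on its contact wall (brass strips) that meets the middle of the pack's terminal end, 24 mm above the desk; x points into the wall, z up. Bay 41 mm wide, 146 mm long from wall to front wall, floor 12 mm and walls (4 mm thick) 28 mm above the desk. Side walls cut away for fingers from 41 to 99 mm before the contact wall. Hood: see bay_hood
- bay_hood (a point): in every bay a hood, underside 41 mm and top 46 mm above the desk, covers the last 10 mm before the contact wall: lower a pack flat with its end 10 to 22 mm short of the wall (best 16), then slide it home. In the finger gaps 32 mm is free on each side of a pack up to the next bay's wall, down to 4 mm above the desk: let go with a part opening. This point: hood edge of the middle bay
- pack_short_mid (a point): centre of the short battery pack, grey, 84 mm long (x) x 34 wide (y) x 24 thick (z), about 118 g; x points to its terminal end (black cap, three brass strips; the other end has a blue cap). Either broad face may be up. The three packs differ only in length. Starts flat on the dark desk pad (3 mm thick, right of the box), at any angle
- pack_short_terminals (a point): middle of the terminal end face of the short pack, 42 mm from its centre along x
- pack_middle_mid (a point): centre of the middle battery pack, grey, 104 mm long (x) x 34 wide (y) x 24 thick (z), about 146 g; x points to its terminal end (black cap, three brass strips; the other end has a blue cap). Either broad face may be up. The three packs differ only in length. Starts flat on the dark desk pad (3 mm thick, right of the box), at any angle
- pack_middle_terminals (a point): middle of the terminal end face of the middle pack, 52 mm from its centre along x
- pack_long_mid (a point): centre of the long battery pack, grey, 124 mm long (x) x 34 wide (y) x 24 thick (z), about 174 g; x points to its terminal end (black cap, three brass strips; the other end has a blue cap). Either broad face may be up. The three packs differ only in length. Starts on end, terminals down, in the returns box, 62 mm of it above the rim
- pack_long_terminals (a point): middle of the terminal end face of the long pack, 62 mm from its centre along x
- returns_box: white two-cell box, fixed, 56 mm (x) x 84 mm (y) x 66 mm high, walls and floor 4 mm; origin on the desk under its middle. The long pack stands in the -y cell (48 x 36 mm, centred at y = -20 mm), its 34 mm width along the box's x, its 24 mm thickness along y; in the +y cell pencils stand up to 124 mm above the desk
- stapler: bystander, loose: dark stapler, 34 x 145 x 47 mm high; origin at the centre of its underside
- glasses_case: bystander, loose: brown closed spectacle case, 60 x 155 x 41 mm high; origin at the centre of its underside
- notebook: bystander, loose: blue notebook, 148 x 109 x 14 mm; origin at the centre of its underside
- magnifier: bystander, loose: reading glass with brass rim and brown handle, 64 x 156 x 12 mm; origin at the centre of its underside
- usb_stick: bystander, loose: black memory stick, 17 x 54 x 8 mm; origin at the centre of its underside
Mind the look-alikes: they are no part of the job. Leave any orange or purple look-alike of the part that bears pack_short_mid alone.

How it is judged:
On the way, in this order (a step that is already met when the one before it is completed fails the run):
1. the isolator is pulled up to its click while all packs are still away from the bays (value of joint isolator above 0.0095 m and horizontal distance between each of pack_short_mid, pack_middle_mid, pack_long_mid and charger above 0.16 m), for 0.2 s.
2. all three packs are home in the bays of their length while the isolator is still out (value of joint isolator above 0.0095 m and distance between pack_short_terminals and bay_short_contacts below 0.006 m and angle between the x axis of pack_short_mid and the x axis of bay_short_contacts, either way round below 0.09 rad and distance between pack_middle_terminals and bay_middle_contacts below 0.006 m and angle between the x axis of pack_middle_mid and the x axis of bay_middle_contacts, either way round below 0.09 rad and distance between pack_long_terminals and bay_long_contacts below 0.006 m and angle between the x axis of pack_long_mid and the x axis of bay_long_contacts, either way round below 0.09 rad), for 0.2 s.
At the end, for the whole second after the job is handed in: The isolator is pushed in (under 2 mm out). Each pack lies at rest in the bay of its own length, its terminal end within 6 mm of the contact point of that bay and its length within 0.09 rad of the bay's direction (value of joint isolator below 0.002 m and distance between pack_short_terminals and bay_short_contacts below 0.006 m and angle between the x axis of pack_short_mid and the x axis of bay_short_contacts, either way round below 0.09 rad and distance between pack_middle_terminals and bay_middle_contacts below 0.006 m and angle between the x axis of pack_middle_mid and the x axis of bay_middle_contacts, either way round below 0.09 rad and distance between pack_long_terminals and bay_long_contacts below 0.006 m and angle between the x axis of pack_long_mid and the x axis of bay_long_contacts, either way round below 0.09 rad and linear speed of each of pack_short, pack_middle, pack_long below 0.02 m/s); the robot touches nothing.
It fails at once if a bystander is moved by more than 30 mm (distance of any of stapler, glasses_case, notebook, magnifier, usb_stick from where it was at the start of the episode above 0.03 m).
It also fails if it takes over 72 s, if anything falls off the work surface, if the arm or the gripper's body presses on something with over 40 N, if the wrist force passes 120 N, or if a joint passes its speed limit or range.

ROBOT

A 6-joint arm with a two-finger parallel gripper is mounted at the origin on a cart in front of the work surface, level with it; the furniture and walls round the work are solid. World frame = base frame: x ahead of the robot, y to its left, z up, the work surface at z = 0. Lengths are in m, angles in rad, forces in N, time in s.
With the tool pointing down it reaches from about 0.375 to 0.9 m from the base axis. Payload 3.1 kg.
Tool frame: the origin (TCP) lies midway between the tips of the shut fingers; the grasp point (between the pads) lies 19 mm behind it; z points along the fingers, x is the direction in which the jaws open and shut, and the axes are right-handed (so a half turn about z gives the same grasp; the last joint's range is limited). The gripper opens to 87 mm and grips with 3 to 60 N. Pads are 19 mm wide; open, the fingers measure 117 mm over their backs; the gripper's body (75 mm by 190 mm) begins 51 mm behind the grasp point.
Start: joints at [0.984, 0.527, 1.433, -0, 1.181, -0.178], TCP at [0.248, 0.573, 0.223] pointing down, gripper open.
Joint ranges: [-3.08, 3.08], [-0.75, 2.2], [0.22, 2.44], [-1.43, 4.57], [0, 2.65], [-2.85, 2.85]. Speed limits (rad/s): [2.79, 2.79, 3.14, 3.14, 3.14, 3.14].

INTERFACE

Orientations are given as a unit quaternion [x, y, z, w].
In Python, from rig import * gives the robot as it stands.
- The arm moves only by the tool drive_tool, never from a script. Its argument "plan" is a list of rows, each an object with "offset": the shift along the tool's x, y, z in cm, a list of three; "delta_rot": the turn, a rotation vector about the tool's x, y, z in degrees, a list of three; "jaw": the finger opening in cm, from 0 to 8.7. In form: [{"offset": [dx, dy, dz], "delta_rot": [wx, wy, wz], "jaw": jaw}, ...]. A call has exactly 8 rows; each row is the pose to reach, as a shift and turn from the pose commanded when the call began, along the tool's axes at that moment; what a row does not reach only later rows make up. A row lasts 1/12 s, in which the tool goes at most 41.7 mm and 7.16 degrees, less where a joint would pass 70% of its speed; a pose out of reach is approached as far as the arm can. A call with a gripper value outside its range is refused whole. The fingers move at their own pace and stop on an object; "squeeze" is the grip in N (left out, the last holds). Time passes only in rows, so rows that repeat a pose let the fingers close, or fill a call up. It gives the time, the measured TCP pose, the force and the opening at its end, in the units of the state.
- get_obs(): the state, without advancing time (a new reading comes with each control period).
- camera(name): name is "side" or "top"; returns the picture (420x560x3 uint8, red, green, blue); there is no depth.
- calibration(name): a dict with "K" (3x3 intrinsics, pixels), "pose" (4x4, takes a point from camera to world coordinates). Camera axes: x right, y down, z forward; pixel columns grow to the right and rows downward; lengths in m; the calibration is good to about 2 mm. A picture is of the moment at which its call begins. calibration takes no time and is no camera call.
- hand_in(): hands the job in, once; it reports no verdict.
The state is a dict: "time": time; "q": joint angles; "joint_velocities": joint speeds; "joint_torque": joint torques, N m; "position": TCP position; "tool_rot": TCP orientation; "ft_force": force on the tool from outside, world axes, zero at the start; "moment": the same for the moment, N m; "grip_width": finger opening in m.
Only numpy, scipy, OpenCV 4.12 (cv2) and the standard library are available. Lean on these libraries where they do the work, as an engineer would, in place of code of your own. Each camera call takes 0.05 s, during which the arm holds its last target.

## Working session

There is one attempt and no reset: what is moved stays moved. The work goes in short steps, Python scripts to look and compute and a tool call to move; the robot and the scene stay as the last step left them, time stands still between calls to the robot, and variables do not carry over. Pictures are saved under pics/ and viewed, and the job is handed in when it is done.

Besides the shell and the picture viewer there is one more tool, called after ">>>" as name([rows], argument=value, ...), one row to a line, values as JSON. drive_tool: Moves the arm, as the interface text tells. Its arguments: {"type":"object","properties":{"plan":{"type":"array","items":{"type":"object","properties":{"offset":{"type":"array","items":{"type":"number"}},"delta_rot":{"type":"array","items":{"type":"number"}},"jaw":{"type":"number"}}}},"squeeze":{"type":"number"}},"required":["plan"]}

```bash
ls; mkdir -p pics; python3 - <<'E'
from rig import *
import cv2
print(get_obs())
for n in("top","side"):
    im=camera(n); cv2.imwrite(f"pics/{n}0.png",im[:,:,::-1]); print(calibration(n))
E
```

```text
pics
{'time': 0.0, 'q': array([ 9.83470855e-01,  5.28446555e-01,  1.43389094e+00, -1.94702973e-05,
        1.18139069e+00, -1.78473666e-01]), 'joint_velocities': array([ 7.43415921e-04, -4.12776875e-04, -1.07048718e-04, -2.73075896e-04,
        5.91473078e-04,  5.70656956e-06]), 'joint_torque': array([-6.09911531e-04, -4.40040386e+01, -1.76589435e+01,  6.31066924e-02,
        5.83453313e-02, -1.58831922e-04]), 'position': array([0.2480268 , 0.57288826, 0.2215873 ]), 'tool_rot': array([ 8.35926922e-01,  5.48839722e-01, -9.78911581e-04,  4.26547636e-04]), 'ft_force': array([ 1.17810629, -0.11214586, -0.21190207]), 'moment': array([0.00068068, 0.03133861, 0.00261422]), 'grip_width': 0.08714208703751958}
{'K': array([[495.54781722,   0.        , 283.4326592 ],
       [  0.        , 495.54781722, 202.35839908],
       [  0.        ,   0.        ,   1.        ]]), 'pose': array([[-0.01271744, -0.99770133,  0.0665606 ,  0.45720548],
       [-0.9998955 ,  0.0131466 ,  0.00601354, -0.08045951],
       [-0.00687477, -0.06647717, -0.99776426,  1.35060543],
       [ 0.        ,  0.        ,  0.        ,  1.        ]])}
{'K': array([[504.69364192,   0.        , 277.23695115],
       [  0.        , 504.69364192, 213.78867586],
       [  0.        ,   0.        ,   1.        ]]), 'pose': array([[ 0.97359201, -0.10790344,  0.20118511,  0.29334036],
       [-0.22687483, -0.35916232,  0.9052791 , -1.23992385],
       [-0.02542462, -0.92701633, -0.37415814,  0.54001119],
       [ 0.        ,  0.        ,  0.        ,  1.        ]])}
```

View pics/top0.png

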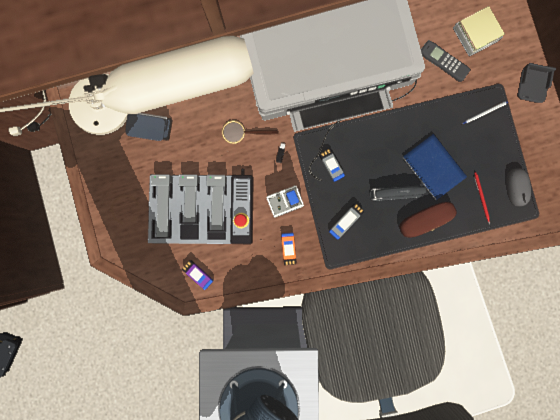

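View pics/side0.png

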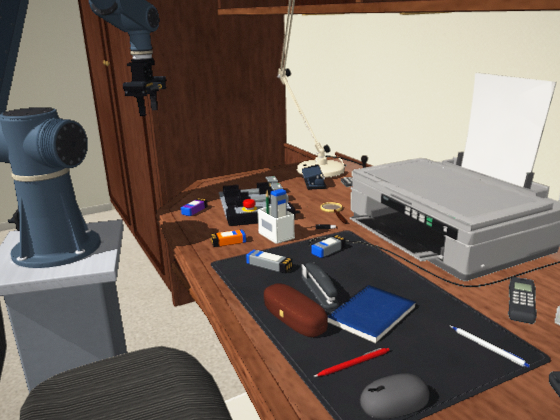

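```bash
cat > h.py <<'E'
import numpy as np, cv2
from rig import *
from scipy.spatial.transform import Rotation as R
def proj(n,P):
    c=calibration(n);P=np.atleast_2d(P);T=np.linalg.inv(c["pose"])
    p=P@T[:3,:3].T+T[:3,3];p=p@c["K"].T;return p[:,:2]/p[:,2:]
def unproj(n,uv,z):
    c=calibration(n);uv=np.atleast_2d(uv).astype(float)
    d=np.c_[uv,np.ones(len(uv))]@np.linalg.inv(c["K"]).T@c["pose"][:3,:3].T
    o=c["pose"][:3,3];return o+d*((z-o[2])/d[:,2])[:,None]
def crop(src,x0,y0,x1,y1,s,out):
    im=cv2.imread(src)[y0:y1,x0:x1];cv2.imwrite(out,cv2.resize(im,None,fx=s,fy=s,interpolation=cv2.INTER_CUBIC))
E
python3 - <<'E'
from h import *
crop("pics/top0.png",140,155,260,255,6,"pics/c_chg.png")
crop("pics/top0.png",260,130,380,250,5,"pics/c_pk.png")
crop("pics/side0.png",210,170,360,280,5,"pics/c_side.png")
E
```

```text
(no output)
```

View pics/c_chg.png

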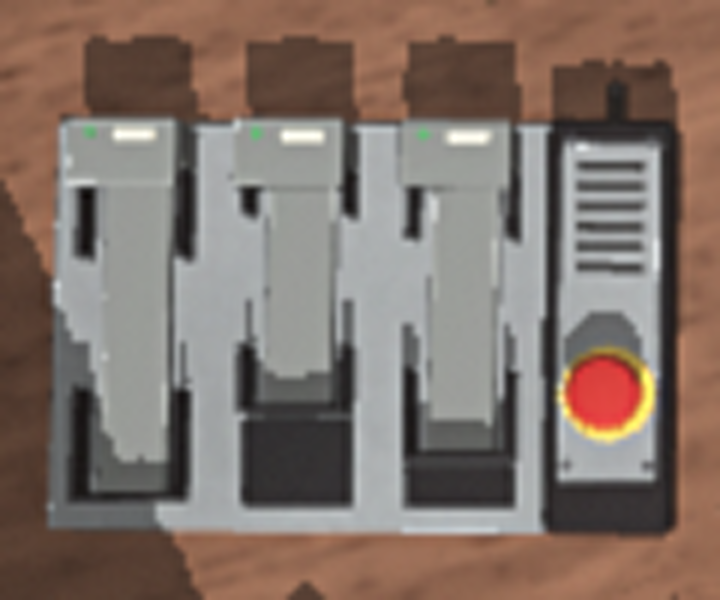

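View pics/c_pk.png

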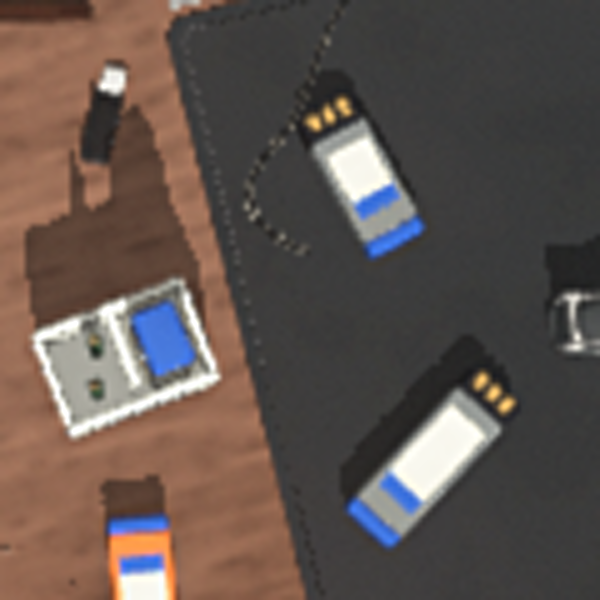

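View pics/c_side.png

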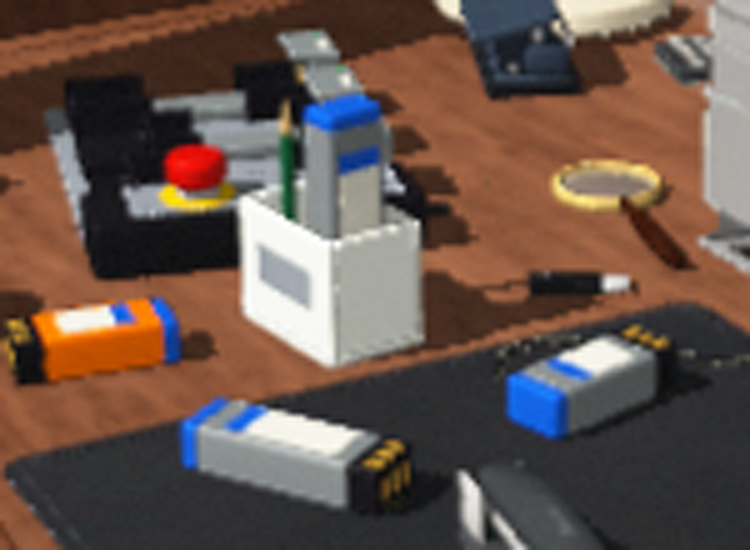

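```bash
python3 - <<'E'
from h import *
crop("pics/top0.png",315,140,350,190,12,"pics/z_s.png")
crop("pics/top0.png",322,190,372,245,11,"pics/z_m.png")
crop("pics/top0.png",262,180,308,222,14,"pics/z_b.png")
for im,s in ((("pics/z_s.png"),12),(("pics/z_m.png"),11),(("pics/z_b.png"),14)):
    pass
a=cv2.imread("pics/z_s.png");b=cv2.imread("pics/z_m.png");
print(a.shape,b.shape)
h=max(a.shape[0],b.shape[0]);
p=lambda x:cv2.copyMakeBorder(x,0,h-x.shape[0],0,0,cv2.BORDER_CONSTANT)
cv2.imwrite("pics/z_pair.png",cv2.hconcat([p(a)[:600,:380],p(b)[:600]])[:600,:]) 
E
```

```text
(600, 420, 3) (605, 550, 3)
```

View pics/z_s.png

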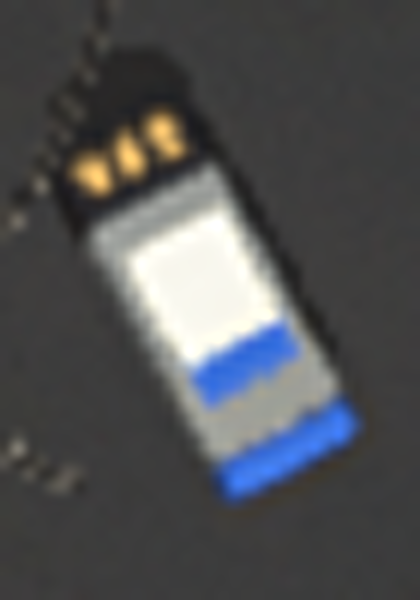

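View pics/z_b.png

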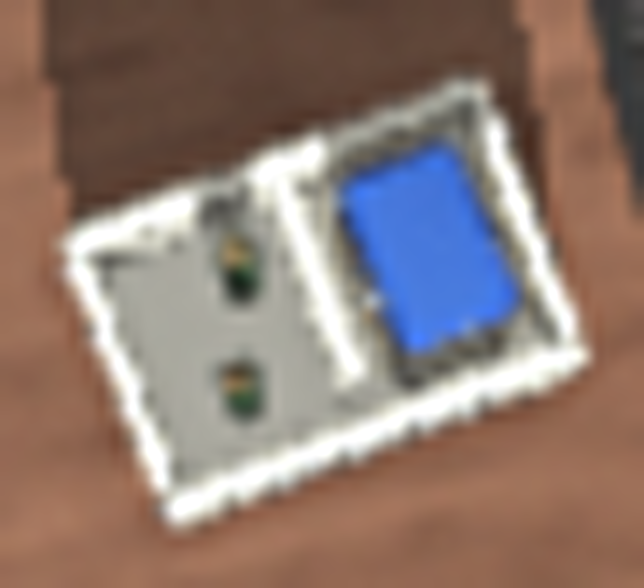

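```bash
python3 - <<'E'
from h import *
crop("pics/top0.png",322,190,372,245,10,"pics/z_m.png")
E
```

```text
(no output)
```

View pics/z_m.png

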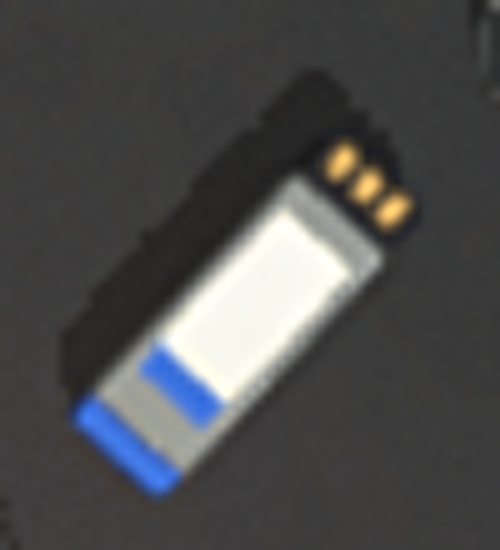

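```bash
cat > fit.py <<'E'
from h import *
from scipy.optimize import least_squares
def o(p,s,off): return (np.array(p,float)+.5)/s-.5+np.array(off)
def rect(n,uv,z,name):
    P=unproj(n,uv,z); d=P-np.roll(P,-1,0)
    print(name,P[:,:2].round(4).tolist(),"ctr",P.mean(0).round(4),"sides",np.linalg.norm(d,axis=1).round(4),"dirs",np.degrees(np.arctan2(-d[:,1],-d[:,0])).round(1))
    return P
def hull(n,x,y,yaw,L,W,z0,z1):
    c=np.array([[a*L/2,b*W/2,0] for a in(-1,1) for b in(-1,1)])
    c=np.r_[c,c];c[:4,2]=z0;c[4:,2]=z1
    c[:,:2]=c[:,:2]@np.array([[np.cos(yaw),np.sin(yaw)],[-np.sin(yaw),np.cos(yaw)]])+[x,y]
    return cv2.convexHull(proj(n,c).astype(np.float32))
def fitbox(obs,x0,L,W,z0,z1):
    def f(p): return [cv2.pointPolygonTest(hull(n,*p,L,W,z0,z1),(float(u),float(v)),True) for n,uv in obs for u,v in uv]
    r=least_squares(f,x0,x_scale=[.01,.01,.1],diff_step=1e-4); return r.x,np.round(r.fun,2)
E
python3 - <<'E'
from fit import *
print(proj("top",[[.457,-.08,0]]))
s=o([(358,422),(228,503),(293,463),(90,240),(222,165),(150,355),(215,475),(290,285),(340,385)],12,(315,140))
e=unproj("top",s,.02);print(e.round(3))
print(fitbox([("top",s)],[*(e[0:2].mean(0)[:2]+[.04,.02]),np.radians(25)],.084,.034,.003,.027))
m=o([(75,405),(160,497),(117,452),(297,178),(380,258),(200,290),(100,390),(285,360),(190,470)],10,(322,190))
e=unproj("top",m,.02);print(e.round(3))
print(fitbox([("top",m)],[*(e[0:2].mean(0)[:2]+[.035,-.035]),np.radians(-45)],.104,.034,.003,.027))
b=o([(65,243),(480,85),(588,355),(175,525)],14,(262,180)); rect("top",b,.066,"box")
l=o([(342,192),(447,145),(520,303),(412,355)],14,(262,180)); rect("top",l,.128,"long")
c=lambda p:o(p,6,(140,155))
rect("top",c([(49,528),(670,528)]),.004,"platefront")
rect("top",c([(65,183),(178,184),(235,186),(343,187),(400,187),(508,187)]),.046,"hoods")
rect("top",c([(66,120),(178,120),(235,120),(343,120),(400,123),(508,123)]),.046,"hoodsback")
rect("top",c([(603,392)]),.061,"knob")
E
```

```text
[[286.67909721 235.45270669]]
[[ 0.619 -0.238  0.02 ]
 [ 0.601 -0.208  0.02 ]
 [ 0.61  -0.223  0.02 ]
 [ 0.661 -0.178  0.02 ]
 [ 0.677 -0.208  0.02 ]
 [ 0.634 -0.191  0.02 ]
 [ 0.607 -0.205  0.02 ]
 [ 0.65  -0.223  0.02 ]
 [ 0.627 -0.234  0.02 ]]
(array([ 0.64809167, -0.20461868,  0.47526389]), array([ 0.31, -0.35,  0.06,  0.62,  0.51,  0.46,  0.47,  0.3 ,  0.62]))
[[ 0.47  -0.194  0.02 ]
 [ 0.445 -0.216  0.02 ]
 [ 0.457 -0.205  0.02 ]
 [ 0.53  -0.254  0.02 ]
 [ 0.508 -0.276  0.02 ]
 [ 0.5   -0.228  0.02 ]
 [ 0.474 -0.2    0.02 ]
 [ 0.481 -0.25   0.02 ]
 [ 0.452 -0.224  0.02 ]]
(array([ 0.49428331, -0.24212469, -0.76262918]), array([-0.11, -0.19,  0.19,  0.78,  0.98,  1.26,  0.71,  1.05,  0.57]))
box [[0.5577, -0.028], [0.5862, -0.1055], [0.5356, -0.1248], [0.5051, -0.0479]] ctr [ 0.5462 -0.0766  0.066 ] sides [0.0826 0.0541 0.0828 0.0563] dirs [ -69.8 -159.1  111.6   20.6]
long [[0.5613, -0.0796], [0.5694, -0.0983], [0.5412, -0.1108], [0.5322, -0.0916]] ctr [ 0.551  -0.0951  0.128 ] sides [0.0204 0.0308 0.0212 0.0314] dirs [ -66.6 -156.1  115.    22.4]
platefront [[0.4425, 0.2973], [0.4389, 0.0163]] ctr [0.4407 0.1568 0.004 ] sides [0.281 0.281] dirs [-90.7  89.3]
hoods [[0.5947, 0.2792], [0.5936, 0.2293], [0.5924, 0.2041], [0.5913, 0.1563], [0.591, 0.1312], [0.5903, 0.0835]] ctr [0.5922 0.1806 0.046 ] sides [0.05   0.0252 0.0477 0.0252 0.0477 0.1958] dirs [-91.3 -92.8 -91.3 -90.8 -90.8  88.7]
hoodsback [[0.6227, 0.2789], [0.6221, 0.2293], [0.6217, 0.2041], [0.6211, 0.1563], [0.6194, 0.1311], [0.6187, 0.0833]] ctr [0.621  0.1805 0.046 ] sides [0.0496 0.0252 0.0478 0.0253 0.0478 0.1956] dirs [-90.8 -90.8 -90.8 -93.8 -90.8  88.8]
knob [[0.4989, 0.0408]] ctr [0.4989 0.0408 0.061 ] sides [0.] dirs [-180.]
```

```bash
python3 - <<'E'
from fit import *
im=cv2.imread("pics/side0.png"); S=5; x0,y0=200,170
big=cv2.resize(im[y0:285,x0:360],None,fx=S,fy=S,interpolation=cv2.INTER_CUBIC)
def dr(h): cv2.polylines(big,[np.int32(((h.reshape(-1,2)-[x0,y0]+.5)*S-.5))],True,(0,255,255),1)
dr(hull("side",.648,-.2046,.475,.084,.034,.003,.027))
dr(hull("side",.4943,-.2421,-.763,.104,.034,.003,.027))
dr(hull("side",.551,-.0951,np.radians(21.5),.034,.024,.066,.128))
a=np.linspace(0,6.3,30)
for z in(.042,.061): dr(proj("side",np.c_[.4989+.017*np.cos(a),.0408+.017*np.sin(a),a*0+z]).astype(np.float32))
cv2.imwrite("pics/ov.png",big)
E
```

```text
(no output)
```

View pics/ov.png

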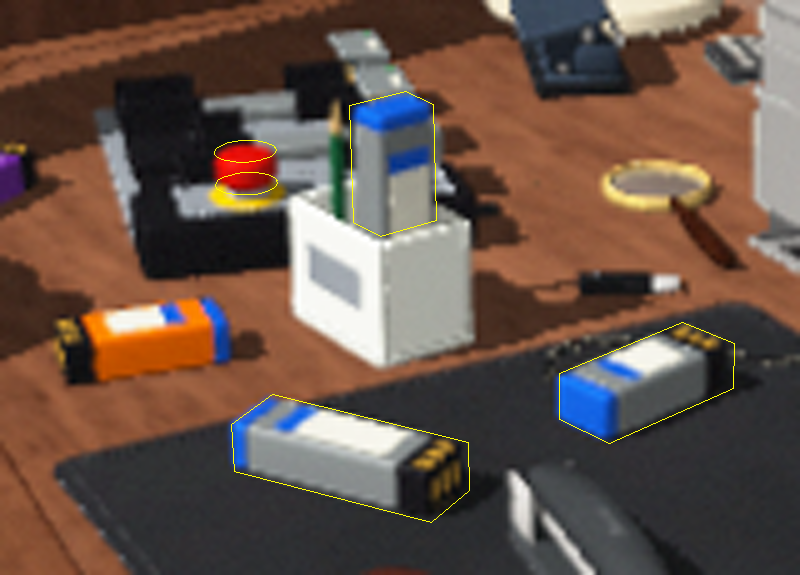

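```bash
cat >> h.py <<'E'
def Rdown(yaw_deg): return R.from_euler('z',yaw_deg,degrees=True)*R.from_euler('x',180,degrees=True)
def go(pos,rot):
    "rot: yaw deg of tool x (tool down) or a Rotation; prints total offset (cm) and turn (deg) in tool axes"
    s=get_obs(); R0=R.from_quat(s["tool_rot"]); R1=rot if isinstance(rot,R) else Rdown(rot)
    d=R0.inv().apply(np.array(pos)-s["position"])*100; w=np.degrees((R0.inv()*R1).as_rotvec())
    x=R0.apply([1,0,0])
    print("t",round(s["time"],2),"pos",s["position"].round(4),"yawx",np.degrees(np.arctan2(x[1],x[0])).round(1),"F",s["ft_force"].round(1),"jaw",round(s["grip_width"],4))
    print(" off",d.round(2),"rot",w.round(1),"rows>=",max(np.linalg.norm(d)/4.17,np.linalg.norm(w)/7.16).round(1))
E
python3 -c "
from h import *
go([.499,.041,.10],90)"
```

```text
t 0.1 pos [0.2481 0.5729 0.2217] yawx 66.6 F [0.  0.4 0.7] jaw 0.0871
 off [-38.81  44.18  12.23] rot [ -0.    0.1 -23.4] rows>= 14.4
```

>>> drive_tool([
  {"offset":[-2.6,2.9,0.4],"delta_rot":[0,0,-3],"jaw":5},
  {"offset":[-5.2,5.9,0.8],"delta_rot":[0,0,-6],"jaw":5},
  {"offset":[-7.8,8.8,1.2],"delta_rot":[0,0,-9],"jaw":5},
  {"offset":[-10.4,11.8,1.6],"delta_rot":[0,0,-12],"jaw":5},
  {"offset":[-13,14.7,2],"delta_rot":[0,0,-15],"jaw":5},
  {"offset":[-15.6,17.7,2.4],"delta_rot":[0,0,-18],"jaw":5},
  {"offset":[-18.2,20.7,2.8],"delta_rot":[0,0,-21],"jaw":5},
  {"offset":[-20.8,23.6,3.2],"delta_rot":[0,0,-23.4],"jaw":5},
])

```text
time: 0.77
position: [0.3826, 0.287, 0.1903]
tool_rot: [0.706, 0.708, -0.0, 0.0]
ft_force: [-0.5, -0.3, -0.2]
grip_width: 0.0514
```

```bash
python3 -c "
from h import *
go([.499,.041,.10],90)"
```

```text
t 0.77 pos [0.3826 0.287  0.1903] yawx 90.1 F [-0.5 -0.3 -0.2] jaw 0.0514
 off [-24.63  11.58   9.03] rot [-0.   0.   0.1] rows>= 6.9
```

>>> drive_tool([
  {"offset":[-3.6,1.7,1.2],"delta_rot":[0,0,0],"jaw":5},
  {"offset":[-7.2,3.4,2.4],"delta_rot":[0,0,0],"jaw":5},
  {"offset":[-10.8,5.1,3.6],"delta_rot":[0,0,0],"jaw":5},
  {"offset":[-14.4,6.8,4.8],"delta_rot":[0,0,0],"jaw":5},
  {"offset":[-18,8.5,6],"delta_rot":[0,0,0],"jaw":5},
  {"offset":[-21.5,10.1,7.2],"delta_rot":[0,0,0],"jaw":5},
  {"offset":[-24.6,11.6,8.4],"delta_rot":[0,0,0],"jaw":5},
  {"offset":[-24.6,11.6,9],"delta_rot":[0,0,0],"jaw":5},
])

```text
time: 1.43
position: [0.5025, 0.0372, 0.0994]
tool_rot: [0.709, 0.705, 0.001, 0.002]
ft_force: [0.2, 0.4, -0.8]
grip_width: 0.0499
```

```bash
python3 -c "
from h import *
go([.499,.041,.041],90)
cv2.imwrite('pics/t1.png',camera('top')[:,:,::-1])
crop('pics/t1.png',140,150,300,270,5,'pics/t1c.png')"
```

```text
t 1.43 pos [0.5025 0.0372 0.0994] yawx 89.6 F [ 0.2  0.4 -0.8] jaw 0.0499
 off [ 0.39 -0.38  5.84] rot [ 0.3  0.1 -0.4] rows>= 1.4
```

View pics/t1c.png

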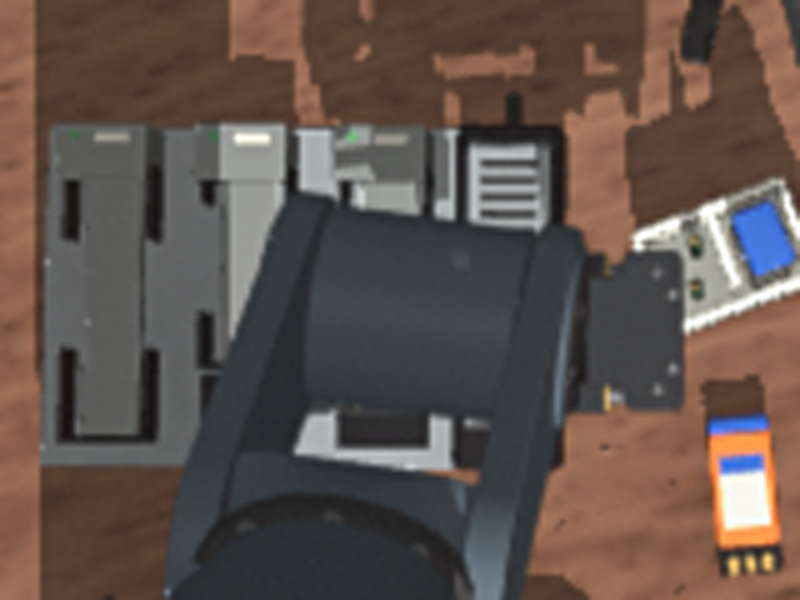

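>>> drive_tool([
  {"offset":[0,0,1],"delta_rot":[0,0,0],"jaw":5},
  {"offset":[0,0,2],"delta_rot":[0,0,0],"jaw":5},
  {"offset":[0,0,3],"delta_rot":[0,0,0],"jaw":5},
  {"offset":[0,0,3],"delta_rot":[0,0,0],"jaw":5},
  {"offset":[0,0,3],"delta_rot":[0,0,0],"jaw":5},
  {"offset":[0,0,3],"delta_rot":[0,0,0],"jaw":5},
  {"offset":[0,0,3],"delta_rot":[0,0,0],"jaw":5},
  {"offset":[0,0,3],"delta_rot":[0,0,0],"jaw":5},
])

```text
time: 2.15
position: [0.4985, 0.043, 0.071]
tool_rot: [0.707, 0.707, 0.0, 0.0]
ft_force: [-0.5, -0.1, 0.4]
grip_width: 0.0502
```

```bash
python3 -c "
from h import *
go([.499,.041,.040],90)"
```

```text
t 2.15 pos [0.4985 0.043  0.071 ] yawx 90.0 F [-0.5 -0.1  0.4] jaw 0.0502
 off [-0.2   0.05  3.1 ] rot [0.1 0.  0. ] rows>= 0.7
```

>>> drive_tool([
  {"offset":[-0.2,0,1.2],"delta_rot":[0,0,0],"jaw":5},
  {"offset":[-0.2,0,2.3],"delta_rot":[0,0,0],"jaw":5},
  {"offset":[-0.2,0,3.1],"delta_rot":[0,0,0],"jaw":5},
  {"offset":[-0.2,0,3.1],"delta_rot":[0,0,0],"jaw":5},
  {"offset":[-0.2,0,3.1],"delta_rot":[0,0,0],"jaw":3},
  {"offset":[-0.2,0,3.1],"delta_rot":[0,0,0],"jaw":3},
  {"offset":[-0.2,0,3.1],"delta_rot":[0,0,0],"jaw":3},
  {"offset":[-0.2,0,3.1],"delta_rot":[0,0,0],"jaw":3},
], squeeze=35)

```text
time: 2.82
position: [0.4986, 0.0402, 0.0401]
tool_rot: [0.707, 0.707, -0.0, 0.001]
ft_force: [-1.1, -6.9, 0.2]
grip_width: 0.0332
```

```bash
python3 -c "
from h import *
go([.499,.041,.054],90)"
```

```text
t 2.82 pos [0.4986 0.0402 0.0401] yawx 90.0 F [-1.1 -6.9  0.2] jaw 0.0332
 off [ 0.08  0.04 -1.39] rot [0.1 0.1 0. ] rows>= 0.3
```

>>> drive_tool([
  {"offset":[-0.1,0,-0.4],"delta_rot":[0,0,0],"jaw":3},
  {"offset":[0,0,-0.8],"delta_rot":[0,0,0],"jaw":3},
  {"offset":[0,0,-1.2],"delta_rot":[0,0,0],"jaw":3},
  {"offset":[0,0,-1.35],"delta_rot":[0,0,0],"jaw":3},
  {"offset":[0,0,-1.35],"delta_rot":[0,0,0],"jaw":3},
  {"offset":[0,0,-1.35],"delta_rot":[0,0,0],"jaw":3},
  {"offset":[0,0,-1.35],"delta_rot":[0,0,0],"jaw":3},
  {"offset":[0,0,-1.35],"delta_rot":[0,0,0],"jaw":5},
])

```text
time: 3.48
position: [0.4984, 0.0403, 0.0526]
tool_rot: [0.707, 0.707, -0.0, 0.0]
ft_force: [1.0, 0.6, -0.8]
grip_width: 0.0344
```

```bash
python3 -c "
from h import *
go([.499,.041,.12],117)"
```

```text
t 3.48 pos [0.4984 0.0403 0.0526] yawx 90.0 F [ 1.   0.6 -0.8] jaw 0.0344
 off [ 0.07  0.06 -6.74] rot [ -0.   0. -27.] rows>= 3.8
```

>>> drive_tool([
  {"offset":[0,0,0],"delta_rot":[0,0,0],"jaw":5},
  {"offset":[0,0,0],"delta_rot":[0,0,0],"jaw":5},
  {"offset":[0,0,0],"delta_rot":[0,0,0],"jaw":5},
  {"offset":[0,0,-2],"delta_rot":[0,0,0],"jaw":5},
  {"offset":[0,0,-6],"delta_rot":[0,0,-4],"jaw":6},
  {"offset":[0,0,-10],"delta_rot":[0,0,-10],"jaw":6},
  {"offset":[-3,1,-13],"delta_rot":[0,0,-16],"jaw":6},
  {"offset":[-6,2,-14],"delta_rot":[0,0,-22],"jaw":6},
])

```text
time: 4.15
position: [0.5196, -0.0183, 0.198]
tool_rot: [0.555, 0.832, 0.002, 0.003]
ft_force: [1.6, -0.2, 0.0]
grip_width: 0.0592
```

```bash
python3 -c "
from h import *
go([.648,-.2046,.12],117.2)
cv2.imwrite('pics/s2.png',camera('side')[:,:,::-1])
crop('pics/s2.png',200,160,330,250,6,'pics/s2c.png')"
```

```text
t 4.15 pos [ 0.5196 -0.0183  0.198 ] yawx 112.5 F [ 1.6 -0.2  0. ] jaw 0.0592
 off [-22.1    4.68   7.91] rot [ 0.3  0.2 -4.7] rows>= 5.7
```

View pics/s2c.png

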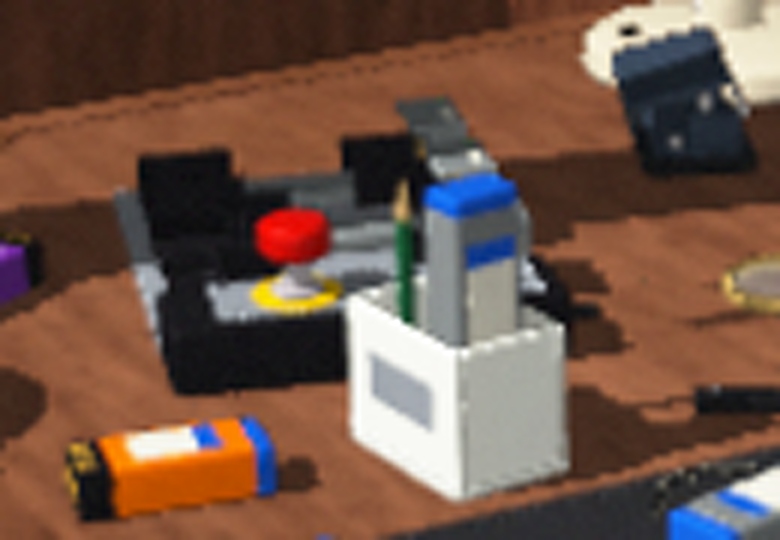

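>>> drive_tool([
  {"offset":[-3.5,0.7,0],"delta_rot":[0,0,-2],"jaw":6},
  {"offset":[-7.3,1.5,0],"delta_rot":[0,0,-4.7],"jaw":6},
  {"offset":[-11,2.3,0],"delta_rot":[0,0,-4.7],"jaw":6},
  {"offset":[-14.7,3.1,0],"delta_rot":[0,0,-4.7],"jaw":6},
  {"offset":[-18.5,3.9,0.5],"delta_rot":[0,0,-4.7],"jaw":6},
  {"offset":[-22.1,4.7,3],"delta_rot":[0,0,-4.7],"jaw":6},
  {"offset":[-22.1,4.7,6],"delta_rot":[0,0,-4.7],"jaw":6},
  {"offset":[-22.1,4.7,8],"delta_rot":[0,0,-4.7],"jaw":6},
])

```text
time: 4.87
position: [0.6445, -0.2085, 0.1106]
tool_rot: [0.526, 0.85, 0.0, -0.0]
ft_force: [-1.5, 0.5, -0.1]
grip_width: 0.0603
```

>>> drive_tool([
  {"offset":[0,0,2],"delta_rot":[0,0,0],"jaw":6},
  {"offset":[0,0,4],"delta_rot":[0,0,0],"jaw":6},
  {"offset":[0,0,5],"delta_rot":[0,0,0],"jaw":6},
  {"offset":[0,0,5],"delta_rot":[0,0,0],"jaw":6},
  {"offset":[0,0,5],"delta_rot":[0,0,0],"jaw":6},
  {"offset":[0,0,5],"delta_rot":[0,0,0],"jaw":6},
  {"offset":[0,0,5],"delta_rot":[0,0,0],"jaw":6},
  {"offset":[0,0,5],"delta_rot":[0,0,0],"jaw":6},
])

```text
time: 5.53
position: [0.6454, -0.2069, 0.0647]
tool_rot: [0.525, 0.851, 0.0, 0.001]
ft_force: [0.4, -0.4, -0.7]
grip_width: 0.0596
```

```bash
python3 -c "
from h import *
go([.648,-.2046,.006],117.2)
"
```

```text
t 5.53 pos [ 0.6454 -0.2069  0.0647] yawx 116.7 F [ 0.4 -0.4 -0.7] jaw 0.0596
 off [0.1  0.33 5.87] rot [ 0.1  0.1 -0.5] rows>= 1.4
```

>>> drive_tool([
  {"offset":[0.1,0.3,2.5],"delta_rot":[0,0,-0.5],"jaw":6},
  {"offset":[0.1,0.3,4.5],"delta_rot":[0,0,-0.5],"jaw":6},
  {"offset":[0.1,0.3,5.8],"delta_rot":[0,0,-0.5],"jaw":6},
  {"offset":[0.1,0.3,5.8],"delta_rot":[0,0,-0.5],"jaw":6},
  {"offset":[0.1,0.3,5.8],"delta_rot":[0,0,-0.5],"jaw":3},
  {"offset":[0.1,0.3,5.8],"delta_rot":[0,0,-0.5],"jaw":3},
  {"offset":[0.1,0.3,5.8],"delta_rot":[0,0,-0.5],"jaw":3},
  {"offset":[0.1,0.3,5.8],"delta_rot":[0,0,-0.5],"jaw":3},
], squeeze=25)

```text
time: 6.2
position: [0.6469, -0.2045, 0.0056]
tool_rot: [0.521, 0.853, 0.0, 0.0]
ft_force: [1.1, -0.0, -0.4]
grip_width: 0.0412
```

```bash
python3 -c "
from h import *
go([.55,.05,.20],89.1)
cv2.imwrite('pics/t3.png',camera('top')[:,:,::-1])
crop('pics/t3.png',260,120,400,240,5,'pics/t3c.png')
cv2.imwrite('pics/s3.png',camera('side')[:,:,::-1])
crop('pics/s3.png',240,160,400,280,5,'pics/s3c.png')
"
```

```text
t 6.2 pos [ 0.6469 -0.2045  0.0056] yawx 117.2 F [ 1.1 -0.  -0.4] jaw 0.0412
 off [ 27.06   3.01 -19.45] rot [ 0.   0.  28.1] rows>= 8.0
```

View pics/s3c.png

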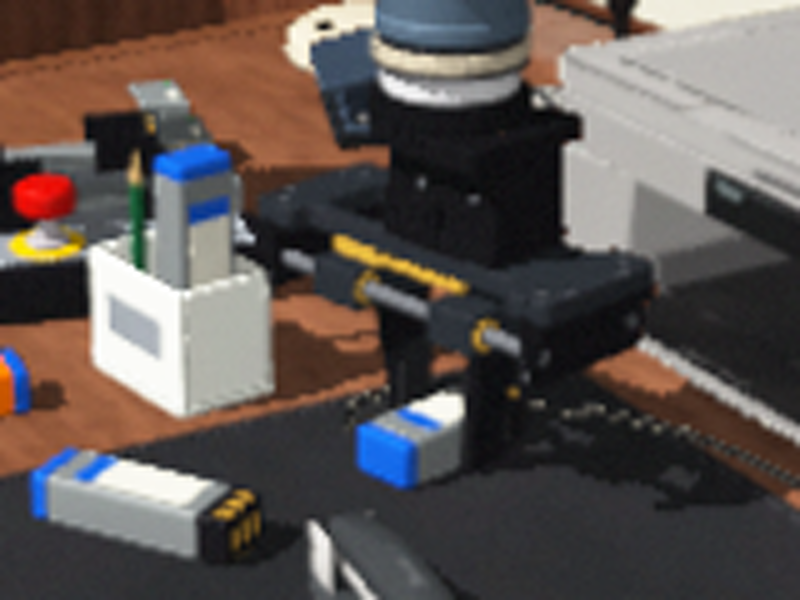

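>>> drive_tool([
  {"offset":[0,0,0],"delta_rot":[0,0,0],"jaw":3},
  {"offset":[0,0,0],"delta_rot":[0,0,0],"jaw":3},
  {"offset":[0,0,0],"delta_rot":[0,0,0],"jaw":3},
  {"offset":[0,0,0],"delta_rot":[0,0,0],"jaw":3},
  {"offset":[0,0,-3],"delta_rot":[0,0,0],"jaw":3},
  {"offset":[0,0,-7],"delta_rot":[0,0,0],"jaw":3},
  {"offset":[0,0,-11],"delta_rot":[0,0,0],"jaw":3},
  {"offset":[0,0,-15],"delta_rot":[0,0,0],"jaw":3},
])

```text
time: 6.97
position: [0.6457, -0.2038, 0.1553]
tool_rot: [0.521, 0.853, -0.0, -0.001]
ft_force: [1.4, -0.8, -1.3]
grip_width: 0.0339
```

```bash
python3 -c "
from h import *
go([.55,.08,.20],89.1)"
```

```text
t 6.97 pos [ 0.6457 -0.2038  0.1553] yawx 117.2 F [ 1.4 -0.8 -1.3] jaw 0.0339
 off [29.63  4.44 -4.4 ] rot [-0.1 -0.1 28.1] rows>= 7.3
```

>>> drive_tool([
  {"offset":[3.5,0.5,-3],"delta_rot":[0,0,2],"jaw":3},
  {"offset":[7.3,1,-4.4],"delta_rot":[0,0,6],"jaw":3},
  {"offset":[11.3,1.6,-4.4],"delta_rot":[0,0,10],"jaw":3},
  {"offset":[15.3,2.2,-4.4],"delta_rot":[0,0,14],"jaw":3},
  {"offset":[19.3,2.8,-4.4],"delta_rot":[0,0,18],"jaw":3},
  {"offset":[23.3,3.4,-4.4],"delta_rot":[0,0,22],"jaw":3},
  {"offset":[27,4,-4.4],"delta_rot":[0,0,26],"jaw":3},
  {"offset":[29.6,4.4,-4.4],"delta_rot":[0,0,28.1],"jaw":3},
])

```text
time: 7.63
position: [0.548, 0.0823, 0.1985]
tool_rot: [0.713, 0.701, -0.001, -0.001]
ft_force: [-0.3, -0.8, -1.6]
grip_width: 0.0338
```

```bash
python3 -c "
from h import *
go([.544,.1805,.10],89.1)"
```

```text
t 7.63 pos [0.548  0.0823 0.1985] yawx 89.0 F [-0.3 -0.8 -1.6] jaw 0.0338
 off [ 9.8  -0.54  9.86] rot [-0.2 -0.1 -0.1] rows>= 3.3
```

>>> drive_tool([
  {"offset":[3,-0.2,2],"delta_rot":[0,0,0],"jaw":3},
  {"offset":[6,-0.4,5],"delta_rot":[0,0,0],"jaw":3},
  {"offset":[9,-0.6,8],"delta_rot":[0,0,0],"jaw":3},
  {"offset":[9.8,-0.6,11],"delta_rot":[0,0,0],"jaw":3},
  {"offset":[9.8,-0.6,13],"delta_rot":[0,0,0],"jaw":3},
  {"offset":[9.8,-0.6,13],"delta_rot":[0,0,0],"jaw":3},
  {"offset":[9.8,-0.6,13],"delta_rot":[0,0,0],"jaw":3},
  {"offset":[9.8,-0.6,13],"delta_rot":[0,0,0],"jaw":3},
])

```text
time: 8.3
position: [0.547, 0.1769, 0.0698]
tool_rot: [0.713, 0.701, 0.001, 0.0]
ft_force: [1.1, 0.6, -2.0]
grip_width: 0.0341
```

```bash
python3 -c "
from h import *
go([.543,.1805,.016],89.1)
cv2.imwrite('pics/t4.png',camera('top')[:,:,::-1])
crop('pics/t4.png',140,150,260,250,6,'pics/t4c.png')
cv2.imwrite('pics/s4.png',camera('side')[:,:,::-1])
crop('pics/s4.png',190,140,320,240,6,'pics/s4c.png')
"
```

```text
t 8.3 pos [0.547  0.1769 0.0698] yawx 89.0 F [ 1.1  0.6 -2. ] jaw 0.0341
 off [ 0.35 -0.42  5.38] rot [ 0.1 -0.  -0.1] rows>= 1.3
```

View pics/t4c.png

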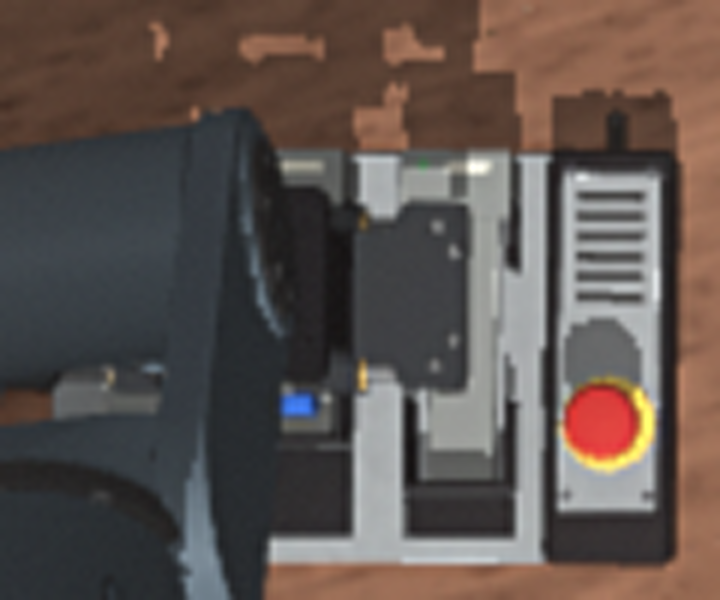

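View pics/s4c.png

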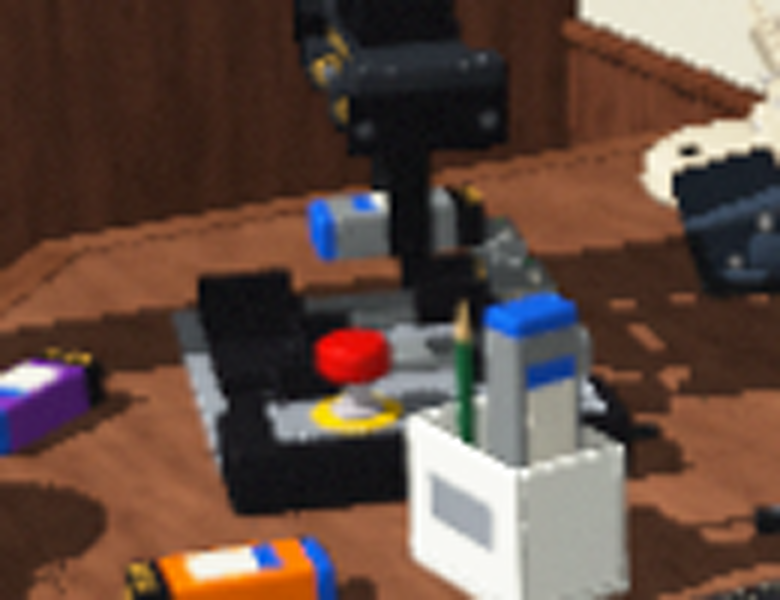

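```bash
python3 - <<'E'
from fit import *
c=lambda p:o(p,6,(140,155))
print(unproj("top",c([(238,410),(352,410),(403,458),(514,458),(70,498),(187,498)]),.028).round(4))
print(unproj("top",o([(318,400)],6,(140,150)),.091).round(4))
go([.543,.180,.016],89.1)
E
```

```text
[[0.4941 0.2065 0.028 ]
 [0.4934 0.1557 0.028 ]
 [0.4718 0.133  0.028 ]
 [0.4712 0.0836 0.028 ]
 [0.4559 0.2812 0.028 ]
 [0.4553 0.2292 0.028 ]]
[[0.5088 0.1589 0.091 ]]
t 8.4 pos [0.5477 0.1768 0.0707] yawx 89.0 F [ 0.9  0.2 -2.1] jaw 0.034
 off [ 0.31 -0.49  5.47] rot [ 0.2 -0.  -0.1] rows>= 1.3
```

>>> drive_tool([
  {"offset":[0.4,-0.4,0],"delta_rot":[0,0,0],"jaw":3},
  {"offset":[0.4,-0.4,0.5],"delta_rot":[0,0,0],"jaw":3},
  {"offset":[0.4,-0.4,1.5],"delta_rot":[0,0,0],"jaw":3},
  {"offset":[0.4,-0.4,2],"delta_rot":[0,0,0],"jaw":3},
  {"offset":[0.4,-0.4,2],"delta_rot":[0,0,0],"jaw":3},
  {"offset":[0.4,-0.4,2],"delta_rot":[0,0,0],"jaw":3},
  {"offset":[0.4,-0.4,2],"delta_rot":[0,0,0],"jaw":3},
  {"offset":[0.4,-0.4,2],"delta_rot":[0,0,0],"jaw":3},
])

```text
time: 9.07
position: [0.5425, 0.1812, 0.0491]
tool_rot: [0.713, 0.701, 0.0, 0.0]
ft_force: [0.4, 0.5, -1.7]
grip_width: 0.0339
```

```bash
python3 - <<'E'
from fit import *
go([.544,.1805,.016],89.1)
E
```

```text
t 9.07 pos [0.5425 0.1812 0.0491] yawx 89.1 F [ 0.4  0.5 -1.7] jaw 0.0339
 off [-0.07  0.15  3.31] rot [ 0. -0. -0.] rows>= 0.8
```

>>> drive_tool([
  {"offset":[-0.05,0.1,1],"delta_rot":[0,0,0],"jaw":3},
  {"offset":[-0.05,0.1,2],"delta_rot":[0,0,0],"jaw":3},
  {"offset":[-0.05,0.1,2.8],"delta_rot":[0,0,0],"jaw":3},
  {"offset":[-0.05,0.1,3.3],"delta_rot":[0,0,0],"jaw":3},
  {"offset":[-0.05,0.1,3.4],"delta_rot":[0,0,0],"jaw":3},
  {"offset":[-0.05,0.1,3.4],"delta_rot":[0,0,0],"jaw":3},
  {"offset":[-0.05,0.1,3.4],"delta_rot":[0,0,0],"jaw":3},
  {"offset":[-0.05,0.1,3.4],"delta_rot":[0,0,0],"jaw":3},
])

```text
time: 9.73
position: [0.5432, 0.1807, 0.0147]
tool_rot: [0.713, 0.701, -0.0, -0.0]
ft_force: [-0.2, -0.3, -2.0]
grip_width: 0.0337
```

```bash
python3 - <<'E'
from fit import *
go([.56,.1805,.016],89.1)
E
```

```text
t 9.73 pos [0.5432 0.1807 0.0147] yawx 89.1 F [-0.2 -0.3 -2. ] jaw 0.0337
 off [ 0.01  1.68 -0.13] rot [-0.  0. -0.] rows>= 0.4
```

>>> drive_tool([
  {"offset":[0,0.4,0],"delta_rot":[0,0,0],"jaw":3},
  {"offset":[0,0.8,0],"delta_rot":[0,0,0],"jaw":3},
  {"offset":[0,1.2,0],"delta_rot":[0,0,0],"jaw":3},
  {"offset":[0,1.5,0],"delta_rot":[0,0,0],"jaw":3},
  {"offset":[0,1.7,0],"delta_rot":[0,0,0],"jaw":3},
  {"offset":[0,1.8,0],"delta_rot":[0,0,0],"jaw":3},
  {"offset":[0,1.8,0],"delta_rot":[0,0,0],"jaw":3},
  {"offset":[0,1.8,0],"delta_rot":[0,0,0],"jaw":3},
])

```text
time: 10.4
position: [0.5611, 0.1804, 0.015]
tool_rot: [0.713, 0.701, -0.0, -0.0]
ft_force: [0.3, -0.1, -1.7]
grip_width: 0.0335
```

```bash
python3 - <<'E'
from fit import *
go([.56,.1805,.016],89.1)
E
```

```text
t 10.4 pos [0.5611 0.1804 0.015 ] yawx 89.1 F [ 0.3 -0.1 -1.7] jaw 0.0335
 off [ 0.01 -0.11 -0.1 ] rot [-0.  0. -0.] rows>= 0.0
```

>>> drive_tool([
  {"offset":[0,0.1,0],"delta_rot":[0,0,0],"jaw":3},
  {"offset":[0,0.2,0],"delta_rot":[0,0,0],"jaw":3},
  {"offset":[0,0.3,0],"delta_rot":[0,0,0],"jaw":3},
  {"offset":[0,0.35,0],"delta_rot":[0,0,0],"jaw":3},
  {"offset":[0,0.4,0],"delta_rot":[0,0,0],"jaw":3},
  {"offset":[0,0.4,0],"delta_rot":[0,0,0],"jaw":3},
  {"offset":[0,0.4,0],"delta_rot":[0,0,0],"jaw":3},
  {"offset":[0,0.4,0],"delta_rot":[0,0,0],"jaw":3},
])

```text
time: 11.07
position: [0.5622, 0.1804, 0.0147]
tool_rot: [0.713, 0.701, -0.002, -0.002]
ft_force: [-5.8, 0.4, 1.6]
grip_width: 0.0339
```

```bash
python3 - <<'E'
from fit import *
go([.56,.1805,.016],89.1)
E
```

```text
t 11.07 pos [0.5622 0.1804 0.0147] yawx 89.1 F [-5.8  0.4  1.6] jaw 0.0339
 off [ 0.01 -0.22 -0.13] rot [-0.3  0.  -0. ] rows>= 0.1
```

>>> drive_tool([
  {"offset":[0,0,0],"delta_rot":[0,0,0],"jaw":5},
  {"offset":[0,0,0],"delta_rot":[0,0,0],"jaw":5},
  {"offset":[0,0,0],"delta_rot":[0,0,0],"jaw":5},
  {"offset":[0,0,0],"delta_rot":[0,0,0],"jaw":5},
  {"offset":[0,0,-2],"delta_rot":[0,0,0],"jaw":5},
  {"offset":[0,0,-6],"delta_rot":[0,0,0],"jaw":5},
  {"offset":[0,0,-10],"delta_rot":[0,0,0],"jaw":5},
  {"offset":[0,0,-14],"delta_rot":[0,0,0],"jaw":5},
])

```text
time: 11.73
position: [0.5653, 0.1802, 0.1563]
tool_rot: [0.713, 0.701, -0.0, -0.0]
ft_force: [0.6, 0.2, 0.3]
grip_width: 0.0498
```

```bash
python3 - <<'E'
from fit import *
go([.4943,-.2421,.19],46.3)
E
```

```text
t 11.73 pos [0.5653 0.1802 0.1563] yawx 89.1 F [0.6 0.2 0.3] jaw 0.0498
 off [-42.34  -6.41  -3.36] rot [-0.   0.  42.8] rows>= 10.3
```

>>> drive_tool([
  {"offset":[-4,-0.6,-3],"delta_rot":[0,0,4],"jaw":6},
  {"offset":[-8,-1.2,-3.4],"delta_rot":[0,0,8],"jaw":6},
  {"offset":[-12,-1.8,-3.4],"delta_rot":[0,0,12],"jaw":6},
  {"offset":[-16,-2.4,-3.4],"delta_rot":[0,0,16],"jaw":6},
  {"offset":[-20,-3,-3.4],"delta_rot":[0,0,20],"jaw":6},
  {"offset":[-24,-3.6,-3.4],"delta_rot":[0,0,24],"jaw":6},
  {"offset":[-28,-4.2,-3.4],"delta_rot":[0,0,28],"jaw":6},
  {"offset":[-32,-4.8,-3.4],"delta_rot":[0,0,32],"jaw":6},
])

```text
time: 12.4
position: [0.5119, -0.1412, 0.1895]
tool_rot: [0.879, 0.476, 0.0, 0.001]
ft_force: [0.8, 0.0, -0.5]
grip_width: 0.0597
```

```bash
python3 - <<'E'
from fit import *
go([.4943,-.2421,.10],46.3)
cv2.imwrite('pics/t5.png',camera('top')[:,:,::-1])
crop('pics/t5.png',140,150,260,250,6,'pics/t5c.png')
E
```

```text
t 12.4 pos [ 0.5119 -0.1412  0.1895] yawx 56.9 F [ 0.8  0.  -0.5] jaw 0.0597
 off [-9.42  4.02  8.96] rot [ 0.1 -0.  10.6] rows>= 3.3
```

View pics/t5c.png

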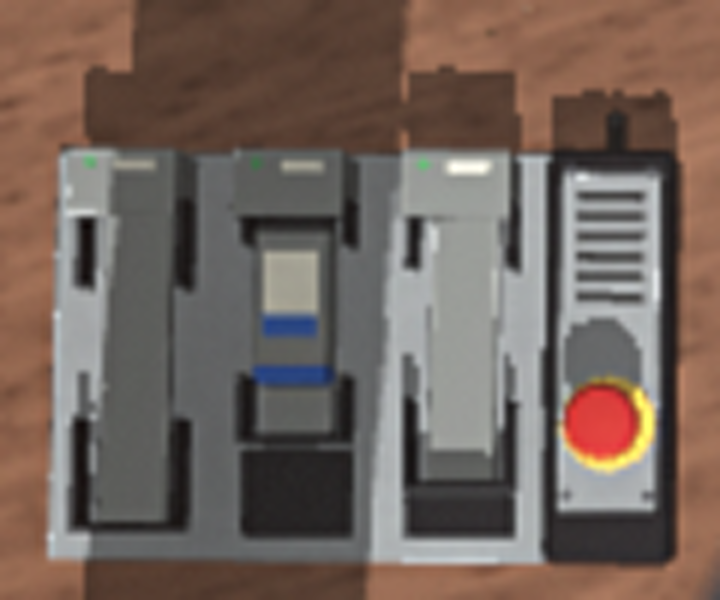

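>>> drive_tool([
  {"offset":[-3.5,1.4,0],"delta_rot":[0,0,4],"jaw":6},
  {"offset":[-7,2.9,2],"delta_rot":[0,0,8],"jaw":6},
  {"offset":[-9.4,4,5],"delta_rot":[0,0,10.6],"jaw":6},
  {"offset":[-9.4,4,9],"delta_rot":[0,0,10.6],"jaw":6},
  {"offset":[-9.4,4,13],"delta_rot":[0,0,10.6],"jaw":6},
  {"offset":[-9.4,4,13],"delta_rot":[0,0,10.6],"jaw":6},
  {"offset":[-9.4,4,13],"delta_rot":[0,0,10.6],"jaw":6},
  {"offset":[-9.4,4,13],"delta_rot":[0,0,10.6],"jaw":6},
])

```text
time: 13.12
position: [0.4958, -0.2399, 0.0606]
tool_rot: [0.919, 0.395, 0.001, 0.001]
ft_force: [0.2, -0.1, -0.3]
grip_width: 0.0597
```

```bash
python3 - <<'E'
from fit import *
go([.4943,-.2421,.006],46.3)
E
```

```text
t 13.12 pos [ 0.4958 -0.2399  0.0606] yawx 46.5 F [ 0.2 -0.1 -0.3] jaw 0.0597
 off [-0.26  0.03  5.46] rot [ 0.2 -0.   0.2] rows>= 1.3
```

>>> drive_tool([
  {"offset":[-0.2,0,2.5],"delta_rot":[0,0,0],"jaw":6},
  {"offset":[-0.2,0,4.5],"delta_rot":[0,0,0],"jaw":5},
  {"offset":[-0.2,0,5.4],"delta_rot":[0,0,0],"jaw":5},
  {"offset":[-0.2,0,5.4],"delta_rot":[0,0,0],"jaw":3},
  {"offset":[-0.2,0,5.4],"delta_rot":[0,0,0],"jaw":3},
  {"offset":[-0.2,0,5.4],"delta_rot":[0,0,0],"jaw":3},
  {"offset":[-0.2,0,5.4],"delta_rot":[0,0,0],"jaw":3},
  {"offset":[-0.2,0,5.4],"delta_rot":[0,0,0],"jaw":3},
])

```text
time: 13.78
position: [0.4944, -0.2418, 0.007]
tool_rot: [0.919, 0.395, 0.001, 0.002]
ft_force: [-0.6, 1.2, 6.8]
grip_width: 0.0336
```

```bash
python3 - <<'E'
from fit import *
go([.54,.0,.19],89.1)
cv2.imwrite('pics/s6.png',camera('side')[:,:,::-1])
crop('pics/s6.png',230,180,330,280,6,'pics/s6c.png')
E
```

```text
t 13.78 pos [ 0.4944 -0.2418  0.007 ] yawx 46.5 F [-0.6  1.2  6.8] jaw 0.0336
 off [ 20.68 -13.27 -18.35] rot [  0.2   0.1 -42.6] rows>= 7.4
```

View pics/s6c.png

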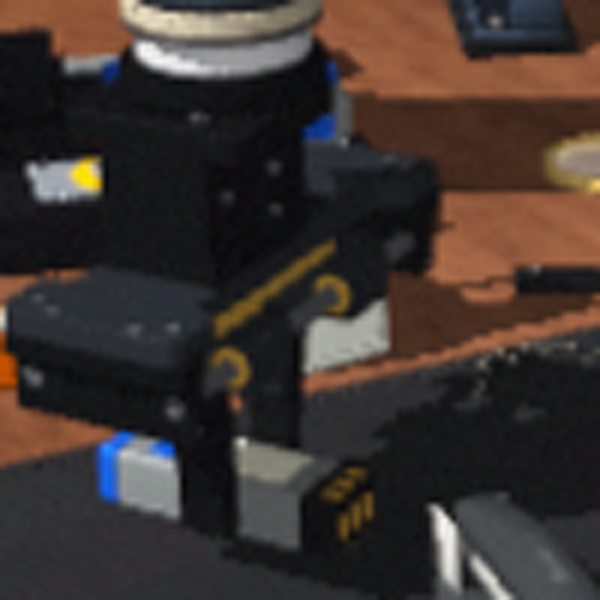

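>>> drive_tool([
  {"offset":[0,0,-2],"delta_rot":[0,0,0],"jaw":3},
  {"offset":[0,0,-6],"delta_rot":[0,0,0],"jaw":3},
  {"offset":[0,0,-10],"delta_rot":[0,0,0],"jaw":3},
  {"offset":[0,0,-14],"delta_rot":[0,0,0],"jaw":3},
  {"offset":[1,0,-17.5],"delta_rot":[0,0,-4],"jaw":3},
  {"offset":[4,-2.5,-18.3],"delta_rot":[0,0,-10],"jaw":3},
  {"offset":[7,-4.5,-18.3],"delta_rot":[0,0,-16],"jaw":3},
  {"offset":[10.2,-6.5,-18.3],"delta_rot":[0,0,-22],"jaw":3},
])

```text
time: 14.5
position: [0.5164, -0.1215, 0.19]
tool_rot: [0.826, 0.564, 0.001, 0.001]
ft_force: [-0.0, 0.5, -2.8]
grip_width: 0.0336
```

```bash
python3 - <<'E'
from fit import *
go([.533,.06,.19],89.1)
cv2.imwrite('pics/s7.png',camera('side')[:,:,::-1])
crop('pics/s7.png',210,120,340,280,4,'pics/s7c.png')
E
```

```text
t 14.5 pos [ 0.5164 -0.1215  0.19  ] yawx 68.7 F [-0.   0.5 -2.8] jaw 0.0336
 off [17.51 -5.06 -0.02] rot [  0.2   0.  -20.4] rows>= 4.4
```

View pics/s7c.png

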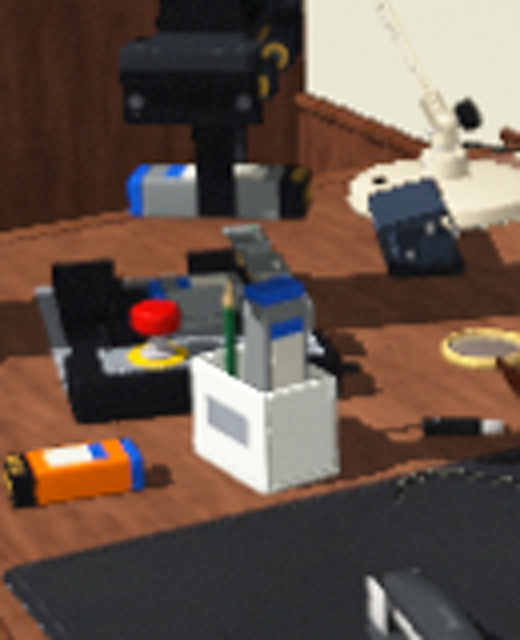

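>>> drive_tool([
  {"offset":[4,-1.2,0],"delta_rot":[0,0,-5],"jaw":3},
  {"offset":[8,-2.4,0],"delta_rot":[0,0,-10],"jaw":3},
  {"offset":[12,-3.5,0],"delta_rot":[0,0,-15],"jaw":3},
  {"offset":[16,-4.7,0],"delta_rot":[0,0,-20.4],"jaw":3},
  {"offset":[19.5,-5.9,0],"delta_rot":[0,0,-20.4],"jaw":3},
  {"offset":[22,-6.7,2],"delta_rot":[0,0,-20.4],"jaw":3},
  {"offset":[22,-6.7,5],"delta_rot":[0,0,-20.4],"jaw":3},
  {"offset":[22,-6.7,8],"delta_rot":[0,0,-20.4],"jaw":3},
])

```text
time: 15.22
position: [0.5354, 0.1092, 0.1085]
tool_rot: [0.713, 0.701, 0.001, 0.001]
ft_force: [-0.0, 0.2, -2.4]
grip_width: 0.0338
```

>>> drive_tool([
  {"offset":[0,0,2],"delta_rot":[0,0,0],"jaw":3},
  {"offset":[0,0,4],"delta_rot":[0,0,0],"jaw":3},
  {"offset":[0,0,5],"delta_rot":[0,0,0],"jaw":3},
  {"offset":[0,0,5],"delta_rot":[0,0,0],"jaw":3},
  {"offset":[0,0,5],"delta_rot":[0,0,0],"jaw":3},
  {"offset":[0,0,5],"delta_rot":[0,0,0],"jaw":3},
  {"offset":[0,0,5],"delta_rot":[0,0,0],"jaw":3},
  {"offset":[0,0,5],"delta_rot":[0,0,0],"jaw":3},
])

```text
time: 15.88
position: [0.5356, 0.107, 0.0593]
tool_rot: [0.714, 0.7, 0.001, 0.001]
ft_force: [0.1, 0.2, -2.1]
grip_width: 0.0337
```

```bash
python3 - <<'E'
from fit import *
go([.534,.108,.015],89.1)
cv2.imwrite('pics/t8.png',camera('top')[:,:,::-1])
crop('pics/t8.png',140,150,260,250,6,'pics/t8c.png')
E
```

```text
t 15.88 pos [0.5356 0.107  0.0593] yawx 88.9 F [ 0.1  0.2 -2.1] jaw 0.0337
 off [ 0.1  -0.17  4.43] rot [ 0.1 -0.  -0.2] rows>= 1.1
```

View pics/t8c.png

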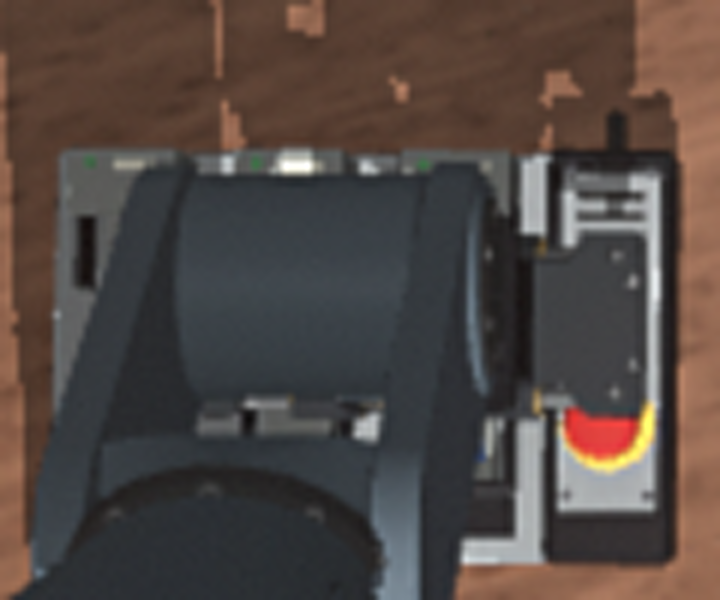

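>>> drive_tool([
  {"offset":[0.1,-0.15,0.5],"delta_rot":[0,0,-0.2],"jaw":3},
  {"offset":[0.1,-0.15,1.5],"delta_rot":[0,0,-0.2],"jaw":3},
  {"offset":[0.1,-0.15,2.5],"delta_rot":[0,0,-0.2],"jaw":3},
  {"offset":[0.1,-0.15,3.3],"delta_rot":[0,0,-0.2],"jaw":3},
  {"offset":[0.1,-0.15,4],"delta_rot":[0,0,-0.2],"jaw":3},
  {"offset":[0.1,-0.15,4.4],"delta_rot":[0,0,-0.2],"jaw":3},
  {"offset":[0.1,-0.15,4.4],"delta_rot":[0,0,-0.2],"jaw":3},
  {"offset":[0.1,-0.15,4.4],"delta_rot":[0,0,-0.2],"jaw":3},
])

```text
time: 16.6
position: [0.5329, 0.108, 0.0146]
tool_rot: [0.713, 0.701, -0.0, -0.0]
ft_force: [-1.9, 0.7, 8.8]
grip_width: 0.0338
```

```bash
python3 - <<'E'
from fit import *
go([.551,.108,.015],89.1)
cv2.imwrite('pics/s8.png',camera('side')[:,:,::-1])
crop('pics/s8.png',200,130,330,230,6,'pics/s8c.png')
E
```

```text
t 16.6 pos [0.5329 0.108  0.0146] yawx 89.1 F [-1.9  0.7  8.8] jaw 0.0338
 off [ 0.03  1.81 -0.04] rot [-0.  0. -0.] rows>= 0.4
```

View pics/s8c.png

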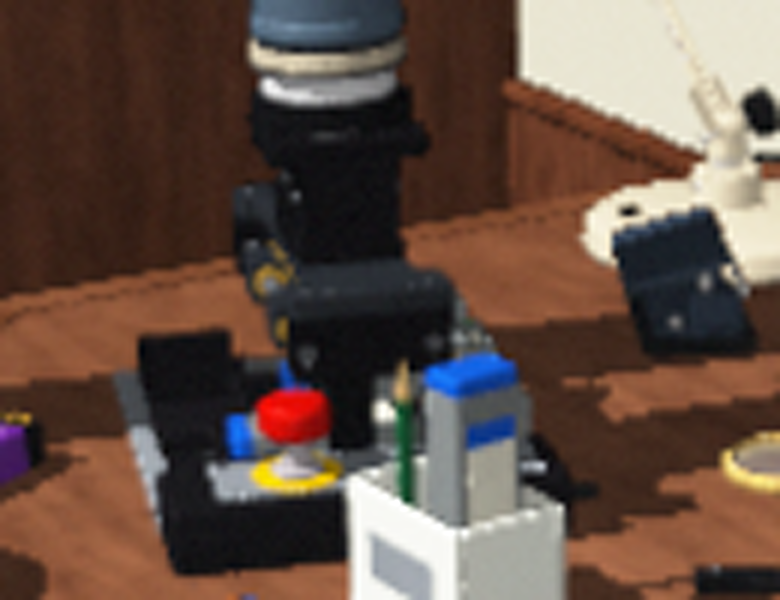

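>>> drive_tool([
  {"offset":[0,0.3,-0.08],"delta_rot":[0,0,0],"jaw":3},
  {"offset":[0,0.7,-0.08],"delta_rot":[0,0,0],"jaw":3},
  {"offset":[0,1.1,-0.08],"delta_rot":[0,0,0],"jaw":3},
  {"offset":[0,1.4,-0.08],"delta_rot":[0,0,0],"jaw":3},
  {"offset":[0,1.6,-0.08],"delta_rot":[0,0,0],"jaw":3},
  {"offset":[0,1.75,-0.08],"delta_rot":[0,0,0],"jaw":3},
  {"offset":[0,1.85,-0.08],"delta_rot":[0,0,0],"jaw":3},
  {"offset":[0,1.9,-0.08],"delta_rot":[0,0,0],"jaw":3},
])

```text
time: 17.32
position: [0.5504, 0.1078, 0.0146]
tool_rot: [0.713, 0.701, -0.002, -0.001]
ft_force: [-6.9, -0.6, 5.6]
grip_width: 0.0337
```

```bash
python3 - <<'E'
from fit import *
go([.551,.108,.015],89.1)
E
```

```text
t 17.32 pos [0.5504 0.1078 0.0146] yawx 89.1 F [-6.9 -0.6  5.6] jaw 0.0337
 off [ 0.02  0.06 -0.04] rot [-0.2  0.  -0. ] rows>= 0.0
```

>>> drive_tool([
  {"offset":[0,0.1,-0.05],"delta_rot":[0,0,0],"jaw":3},
  {"offset":[0,0.2,-0.1],"delta_rot":[0,0,0],"jaw":3},
  {"offset":[0,0.2,-0.1],"delta_rot":[0,0,0],"jaw":3},
  {"offset":[0,0.2,-0.1],"delta_rot":[0,0,0],"jaw":3},
  {"offset":[0,0,-0.1],"delta_rot":[0,0,0],"jaw":5},
  {"offset":[0,0,-0.1],"delta_rot":[0,0,0],"jaw":5},
  {"offset":[0,0,-0.1],"delta_rot":[0,0,0],"jaw":5},
  {"offset":[0,0,-0.1],"delta_rot":[0,0,0],"jaw":5},
])

```text
time: 17.98
position: [0.5536, 0.1077, 0.016]
tool_rot: [0.713, 0.701, 0.001, 0.001]
ft_force: [0.9, -1.0, -0.0]
grip_width: 0.0481
```

```bash
python3 - <<'E'
from fit import *
go([.551,.108,.2],89.1)
E
```

```text
t 17.98 pos [0.5536 0.1077 0.016 ] yawx 89.1 F [ 0.9 -1.  -0. ] jaw 0.0481
 off [  0.03  -0.22 -18.4 ] rot [ 0.1  0.  -0. ] rows>= 4.4
```

>>> drive_tool([
  {"offset":[0,0,-2],"delta_rot":[0,0,0],"jaw":5},
  {"offset":[0,0,-5],"delta_rot":[0,0,0],"jaw":5},
  {"offset":[0,0,-9],"delta_rot":[0,0,2],"jaw":5},
  {"offset":[0,0,-13],"delta_rot":[0,0,8],"jaw":5.5},
  {"offset":[-2,0,-16.5],"delta_rot":[0,0,14],"jaw":5.5},
  {"offset":[-5,0,-18.5],"delta_rot":[0,0,20],"jaw":5.5},
  {"offset":[-9,0,-18.5],"delta_rot":[0,0,26],"jaw":5.5},
  {"offset":[-13,0,-18.5],"delta_rot":[0,0,32],"jaw":5.5},
])

```text
time: 18.65
position: [0.552, -0.0233, 0.2036]
tool_rot: [0.879, 0.477, 0.003, 0.002]
ft_force: [0.7, -0.5, -0.6]
grip_width: 0.0544
```

```bash
cat >> h.py <<'E'
def tilt(yaw,deg):
    "tool x along yaw; tool z tipped from down toward yaw+90 by deg"
    u=np.array([np.cos(np.radians(yaw)),np.sin(np.radians(yaw)),0]); return R.from_rotvec(u*np.radians(deg))*Rdown(yaw)
E
python3 - <<'E'
from fit import *
go([.57,-.15,.20],21.5)
Rg=tilt(21.5,35); z=Rg.apply([0,0,1]); print(z)
T=np.array([.551,-.0951,.098])+.012*z; print("TCP grasp",T,"pre",T-.1*z)
cv2.imwrite('pics/t9.png',camera('top')[:,:,::-1])
crop('pics/t9.png',140,150,260,250,6,'pics/t9c.png')
E
```

```text
t 18.65 pos [ 0.552  -0.0233  0.2036] yawx 56.9 F [ 0.7 -0.5 -0.6] jaw 0.0544
 off [-9.63  8.42  0.4 ] rot [ 0.3 -0.3 35.4] rows>= 4.9
[-0.21021647  0.53366559 -0.81915204]
TCP grasp [ 0.5484774  -0.08869601  0.08817018] pre [ 0.56949905 -0.14206257  0.17008538]
```

View pics/t9c.png

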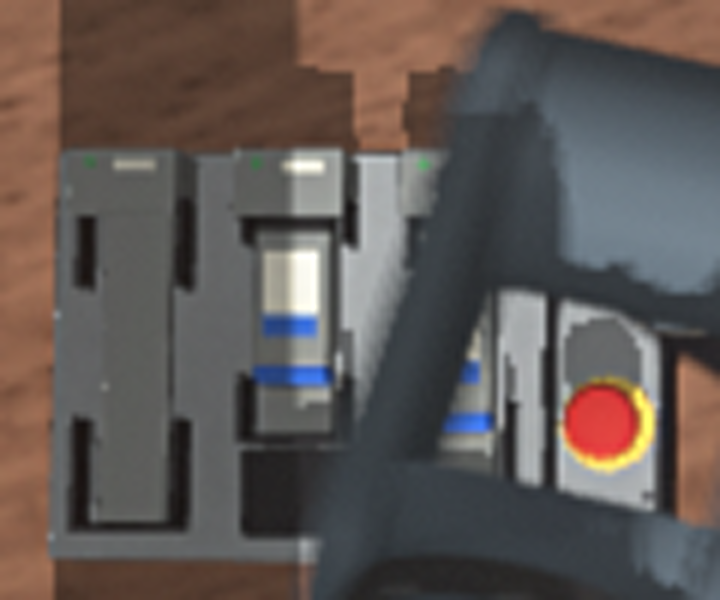

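>>> drive_tool([
  {"offset":[-2.5,2.1,0],"delta_rot":[0,0,6],"jaw":5.5},
  {"offset":[-5,4.2,0],"delta_rot":[0,0,12],"jaw":5.5},
  {"offset":[-7.5,6.5,0],"delta_rot":[0,0,18],"jaw":5.5},
  {"offset":[-9.6,8.4,0],"delta_rot":[0,0,24],"jaw":5.5},
  {"offset":[-9.6,8.4,0],"delta_rot":[0,0,30],"jaw":5.5},
  {"offset":[-9.6,8.4,0],"delta_rot":[0,0,35.4],"jaw":5.5},
  {"offset":[-9.6,8.4,0],"delta_rot":[0,0,35.4],"jaw":5.5},
  {"offset":[-9.6,8.4,0],"delta_rot":[0,0,35.4],"jaw":5.5},
])

```text
time: 19.37
position: [0.5687, -0.1486, 0.2008]
tool_rot: [0.982, 0.189, 0.0, 0.0]
ft_force: [-0.2, -0.4, -0.2]
grip_width: 0.0553
```

```bash
python3 - <<'E'
from fit import *
go([ 0.5695,-0.142,0.18],tilt(21.5,35))
E
```

```text
t 19.37 pos [ 0.5687 -0.1486  0.2008] yawx 21.8 F [-0.2 -0.4 -0.2] jaw 0.0553
 off [ 0.32 -0.58  2.08] rot [35.   0.1  0.3] rows>= 4.9
```

>>> drive_tool([
  {"offset":[0,0,0],"delta_rot":[6,0,0],"jaw":5.5},
  {"offset":[0,0,0],"delta_rot":[12,0,0],"jaw":5.5},
  {"offset":[0.3,-0.2,0],"delta_rot":[18,0,0],"jaw":5.5},
  {"offset":[0.3,-0.6,0],"delta_rot":[24,0,0.3],"jaw":5.5},
  {"offset":[0.3,-0.6,1],"delta_rot":[30,0,0.3],"jaw":5.5},
  {"offset":[0.3,-0.6,2],"delta_rot":[35,0,0.3],"jaw":5.5},
  {"offset":[0.3,-0.6,2],"delta_rot":[35,0,0.3],"jaw":5.5},
  {"offset":[0.3,-0.6,2],"delta_rot":[35,0,0.3],"jaw":5.5},
])

```text
time: 20.03
position: [0.5687, -0.1418, 0.1793]
tool_rot: [0.937, 0.177, -0.057, -0.296]
ft_force: [-0.3, -0.4, 0.2]
grip_width: 0.0552
```

```bash
python3 - <<'E'
from fit import *
go([ 0.5485,-0.0887,0.0882],tilt(21.5,35))
print(get_obs()["q"].round(2))
E
```

```text
t 20.03 pos [ 0.5687 -0.1418  0.1793] yawx 21.4 F [-0.3 -0.4  0.2] jaw 0.0552
 off [ 0.09  0.58 10.72] rot [-0.1  0.1 -0.1] rows>= 2.6
[-0.61  0.74  1.3   0.32  1.63 -1.05]
```

>>> drive_tool([
  {"offset":[0.1,0.6,2],"delta_rot":[0,0,0],"jaw":5.5},
  {"offset":[0.1,0.6,4],"delta_rot":[0,0,0],"jaw":5.5},
  {"offset":[0.1,0.6,6],"delta_rot":[0,0,0],"jaw":5.5},
  {"offset":[0.1,0.6,8],"delta_rot":[0,0,0],"jaw":5.5},
  {"offset":[0.1,0.6,9.7],"delta_rot":[0,0,0],"jaw":5.5},
  {"offset":[0.1,0.6,10.7],"delta_rot":[0,0,0],"jaw":5.5},
  {"offset":[0.1,0.6,10.7],"delta_rot":[0,0,0],"jaw":5.5},
  {"offset":[0.1,0.6,10.7],"delta_rot":[0,0,0],"jaw":5.5},
])

```text
time: 20.7
position: [0.5497, -0.0883, 0.0909]
tool_rot: [0.937, 0.178, -0.056, -0.295]
ft_force: [0.6, -0.5, 0.1]
grip_width: 0.0552
```

```bash
python3 - <<'E'
from fit import *
go([ 0.5485,-0.0887,0.0882],tilt(21.5,35))
cv2.imwrite('pics/s10.png',camera('side')[:,:,::-1])
crop('pics/s10.png',220,130,340,250,5,'pics/s10c.png')
E
```

```text
t 20.7 pos [ 0.5497 -0.0883  0.0909] yawx 21.5 F [ 0.6 -0.5  0.1] jaw 0.0552
 off [-0.12  0.15  0.22] rot [ 0.1  0.  -0. ] rows>= 0.1
```

View pics/s10c.png

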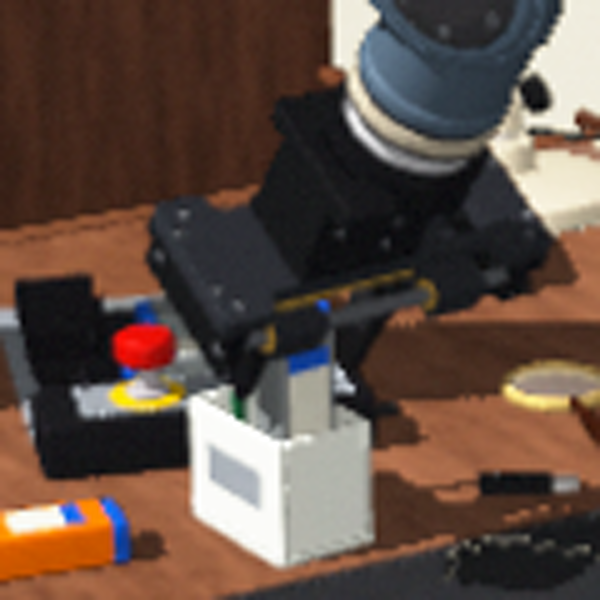

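>>> drive_tool([
  {"offset":[-0.1,0.1,0.1],"delta_rot":[0,0,0],"jaw":3},
  {"offset":[-0.1,0.1,0.1],"delta_rot":[0,0,0],"jaw":3},
  {"offset":[-0.1,0.1,0.1],"delta_rot":[0,0,0],"jaw":3},
  {"offset":[-0.1,0.1,0.1],"delta_rot":[0,0,0],"jaw":3},
  {"offset":[-0.1,0.1,0.1],"delta_rot":[0,0,0],"jaw":3},
  {"offset":[-0.1,0.1,0.1],"delta_rot":[0,0,0],"jaw":3},
  {"offset":[-0.1,0.1,0.1],"delta_rot":[0,0,0],"jaw":3},
  {"offset":[-0.1,0.1,0.1],"delta_rot":[0,0,0],"jaw":3},
], squeeze=40)

```text
time: 21.42
position: [0.5486, -0.0898, 0.0886]
tool_rot: [0.937, 0.177, -0.056, -0.295]
ft_force: [-0.5, -1.0, 2.4]
grip_width: 0.0341
```

```bash
python3 - <<'E'
from fit import *
s=get_obs()["position"]
go(s+[0,0,.11],tilt(21.5,35))
E
```

```text
t 21.42 pos [ 0.5486 -0.0898  0.0886] yawx 21.4 F [-0.5 -1.   2.4] jaw 0.0341
 off [-0.01 -6.3  -9.01] rot [ 0.  -0.  -0.1] rows>= 2.6
```

Lift straight up 11 cm.

>>> drive_tool([
  {"offset":[0,-0.8,-1.1],"delta_rot":[0,0,0],"jaw":3},
  {"offset":[0,-1.9,-2.7],"delta_rot":[0,0,0],"jaw":3},
  {"offset":[0,-3.1,-4.4],"delta_rot":[0,0,0],"jaw":3},
  {"offset":[0,-4.3,-6.2],"delta_rot":[0,0,0],"jaw":3},
  {"offset":[0,-5.5,-7.9],"delta_rot":[0,0,0],"jaw":3},
  {"offset":[0,-6.3,-9],"delta_rot":[0,0,0],"jaw":3},
  {"offset":[0,-6.3,-9],"delta_rot":[0,0,0],"jaw":3},
  {"offset":[0,-6.3,-9],"delta_rot":[0,0,0],"jaw":3},
])

```text
time: 22.08
position: [0.5487, -0.0895, 0.1986]
tool_rot: [0.937, 0.177, -0.056, -0.295]
ft_force: [-0.3, 0.7, -1.3]
grip_width: 0.0333
```

```bash
python3 - <<'E'
from fit import *
go([.46,-.21,.21],tilt(30,0))
go([.46,-.21,.21],tilt(30,-50))
cv2.imwrite('pics/s11.png',camera('side')[:,:,::-1])
crop('pics/s11.png',220,80,340,230,4,'pics/s11c.png')
E
```

```text
t 22.08 pos [ 0.5487 -0.0895  0.1986] yawx 21.4 F [-0.3  0.7 -1.3] jaw 0.0333
 off [-12.65   5.9   -5.49] rot [-34.8  -2.6  -8.3] rows>= 5.0
t 22.08 pos [ 0.5487 -0.0895  0.1986] yawx 21.4 F [-0.3  0.7 -1.3] jaw 0.0333
 off [-12.65   5.9   -5.49] rot [-84.7   1.3  -9.3] rows>= 11.9
```

View pics/s11c.png

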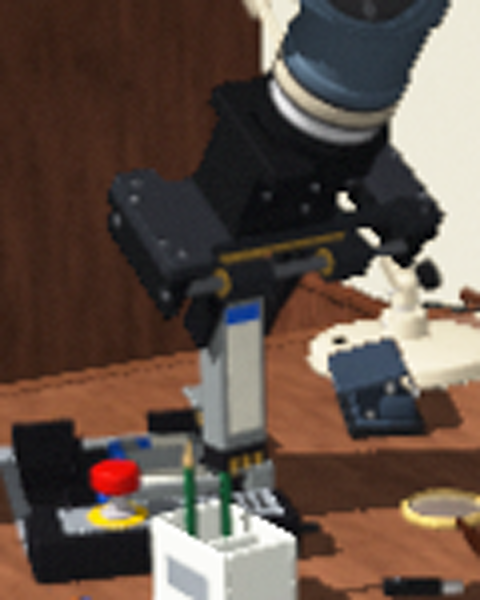

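>>> drive_tool([
  {"offset":[-1,1.5,-2],"delta_rot":[0,0,0],"jaw":3},
  {"offset":[-2.5,3,-4],"delta_rot":[-4,-0.3,-1],"jaw":3},
  {"offset":[-5,4.5,-5.5],"delta_rot":[-10,-0.7,-2.4],"jaw":3},
  {"offset":[-8,5.9,-5.5],"delta_rot":[-16,-1.1,-4],"jaw":3},
  {"offset":[-11,5.9,-5.5],"delta_rot":[-22,-1.6,-5.5],"jaw":3},
  {"offset":[-12.6,5.9,-5.5],"delta_rot":[-28,-2,-7],"jaw":3},
  {"offset":[-12.6,5.9,-5.5],"delta_rot":[-34.8,-2.6,-8.3],"jaw":3},
  {"offset":[-12.6,5.9,-5.5],"delta_rot":[-34.8,-2.6,-8.3],"jaw":3},
])

```text
time: 22.8
position: [0.4556, -0.2049, 0.2083]
tool_rot: [0.966, 0.259, -0.003, -0.004]
ft_force: [-0.8, 1.3, -1.3]
grip_width: 0.0337
```

```bash
python3 - <<'E'
from fit import *
go([.45,-.23,.15],tilt(30,-50))
print(get_obs()["q"].round(2))
E
```

```text
t 22.8 pos [ 0.4556 -0.2049  0.2083] yawx 30.0 F [-0.8  1.3 -1.3] jaw 0.0337
 off [-1.71  1.95  5.82] rot [-50.5   0.2   0.1] rows>= 7.1
[-0.65  0.38  1.75 -0.    1.02 -1.17]
```

```bash
python3 - <<'E'
from fit import *
go([.442,-.235,.19],tilt(-5,0))
go([.442,-.235,.15],tilt(-5,-52))
E
```

```text
t 22.8 pos [ 0.4556 -0.2049  0.2083] yawx 30.0 F [-0.8  1.3 -1.3] jaw 0.0337
 off [-2.67  1.94  1.82] rot [-0.4  0.4 35. ] rows>= 4.9
t 22.8 pos [ 0.4556 -0.2049  0.2083] yawx 30.0 F [-0.8  1.3 -1.3] jaw 0.0337
 off [-2.66  1.98  5.82] rot [-50.8 -15.5  32.8] rows>= 8.7
```

>>> drive_tool([
  {"offset":[-0.5,0.5,0],"delta_rot":[0,0,6],"jaw":3},
  {"offset":[-1.2,1,0],"delta_rot":[0,0,12],"jaw":3},
  {"offset":[-2,1.5,0],"delta_rot":[0,0,18],"jaw":3},
  {"offset":[-2.7,1.9,0],"delta_rot":[0,0,24],"jaw":3},
  {"offset":[-2.7,1.9,0],"delta_rot":[0,0,30],"jaw":3},
  {"offset":[-2.7,1.9,0],"delta_rot":[0,0,35],"jaw":3},
  {"offset":[-2.7,1.9,0],"delta_rot":[0,0,35],"jaw":3},
  {"offset":[-2.7,1.9,0],"delta_rot":[0,0,35],"jaw":3},
])

```text
time: 23.47
position: [0.4468, -0.2398, 0.2086]
tool_rot: [0.999, -0.043, -0.002, -0.002]
ft_force: [-0.4, -0.1, -1.5]
grip_width: 0.0337
```

>>> drive_tool([
  {"offset":[0,0,0.3],"delta_rot":[-6,0,0],"jaw":3},
  {"offset":[0,0,0.6],"delta_rot":[-12,0,0],"jaw":3},
  {"offset":[0,0,1],"delta_rot":[-18,0,0],"jaw":3},
  {"offset":[0,0,1.5],"delta_rot":[-24,0,0],"jaw":3},
  {"offset":[0,0,2],"delta_rot":[-31,0,0],"jaw":3},
  {"offset":[0,0,2.5],"delta_rot":[-38,0,0],"jaw":3},
  {"offset":[0,0,3],"delta_rot":[-45,0,0],"jaw":3},
  {"offset":[0,0,4],"delta_rot":[-52,0,0],"jaw":3},
])

```text
time: 24.13
position: [0.4469, -0.2399, 0.172]
tool_rot: [0.919, -0.041, -0.02, 0.391]
ft_force: [-0.9, -0.4, -2.8]
grip_width: 0.034
```

```bash
python3 - <<'E'
from fit import *
go([.442,-.235,.08],tilt(-5,-52))
print(get_obs()["q"].round(2))
cv2.imwrite('pics/s12.png',camera('side')[:,:,::-1])
crop('pics/s12.png',120,80,320,280,4,'pics/s12c.png')
cv2.imwrite('pics/t12.png',camera('top')[:,:,::-1])
E
```

```text
t 24.13 pos [ 0.4469 -0.2399  0.172 ] yawx -5.2 F [-0.9 -0.4 -2.8] jaw 0.034
 off [-0.48 -6.94  6.06] rot [-5.9  0.4  0.1] rows>= 2.2
[-0.28  0.57  1.94 -1.18  0.88  0.72]
```

View pics/s12c.png

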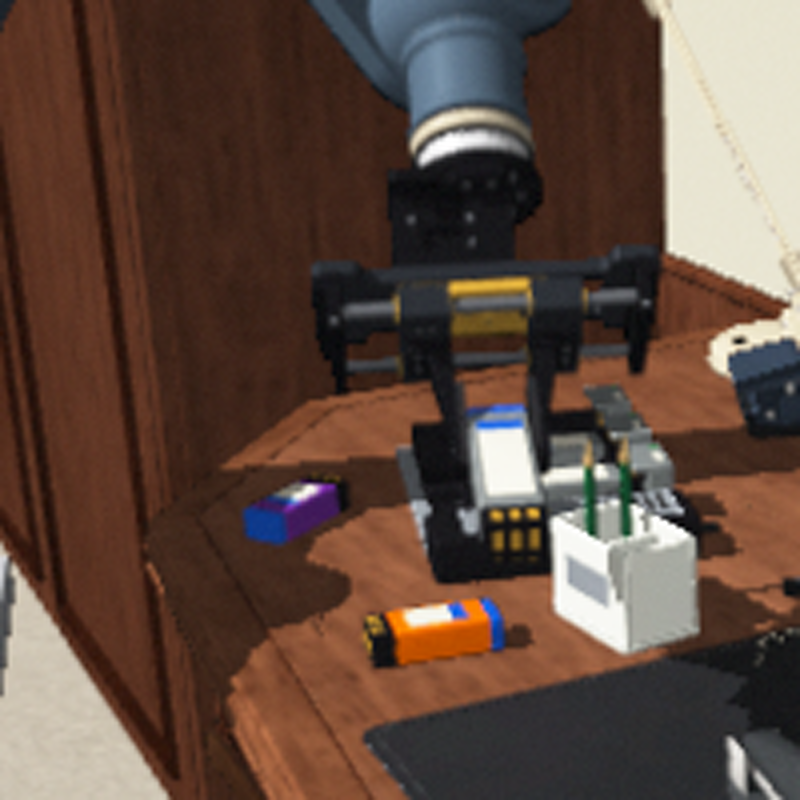

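View pics/t12.png

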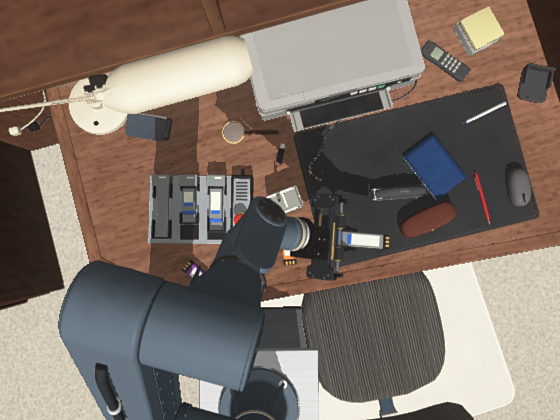

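```bash
python3 - <<'E'
from fit import *
p=get_obs()["position"]
go([p[0],p[1],.05],R.from_quat(get_obs()["tool_rot"]))
E
```

```text
t 24.23 pos [ 0.4445 -0.2373  0.1672] yawx -5.0 F [-0.8 -0.3 -2.7] jaw 0.034
 off [ 0.21 -8.38  8.18] rot [0. 0. 0.] rows>= 2.8
```

>>> drive_tool([
  {"offset":[0,-1,1],"delta_rot":[-1,0,0],"jaw":3},
  {"offset":[0,-2.5,2.5],"delta_rot":[-2,0,0],"jaw":3},
  {"offset":[0,-4,4],"delta_rot":[-3,0,0],"jaw":3},
  {"offset":[0,-5.6,5.5],"delta_rot":[-4,0,0],"jaw":3},
  {"offset":[0,-7.2,7],"delta_rot":[-5,0,0],"jaw":3},
  {"offset":[0,-8.4,8.2],"delta_rot":[-5,0,0],"jaw":3},
  {"offset":[0,-8.4,8.2],"delta_rot":[-5,0,0],"jaw":3},
  {"offset":[0,-8.4,8.2],"delta_rot":[-5,0,0],"jaw":3},
])

```text
time: 24.9
position: [0.4493, -0.2373, 0.0571]
tool_rot: [0.903, -0.042, -0.029, 0.427]
ft_force: [-0.2, 0.5, -1.1]
grip_width: 0.0334
```

```bash
python3 - <<'E'
from fit import *
s=get_obs();p=s["position"];print(s["q"].round(2), np.degrees(np.arccos(-R.from_quat(s["tool_rot"]).apply([0,0,1])[2])))
go([p[0],p[1],.018],R.from_quat(get_obs()["tool_rot"]))
cv2.imwrite('pics/s13.png',camera('side')[:,:,::-1])
crop('pics/s13.png',120,100,320,300,4,'pics/s13c.png')
E
```

```text
[-0.24  0.86  1.96 -1.43  0.89  1.13] 50.684861581363684
t 24.9 pos [ 0.4493 -0.2373  0.0571] yawx -5.8 F [-0.2  0.5 -1.1] jaw 0.0334
 off [ 0.06 -3.03  2.48] rot [0. 0. 0.] rows>= 0.9
```

View pics/s13c.png

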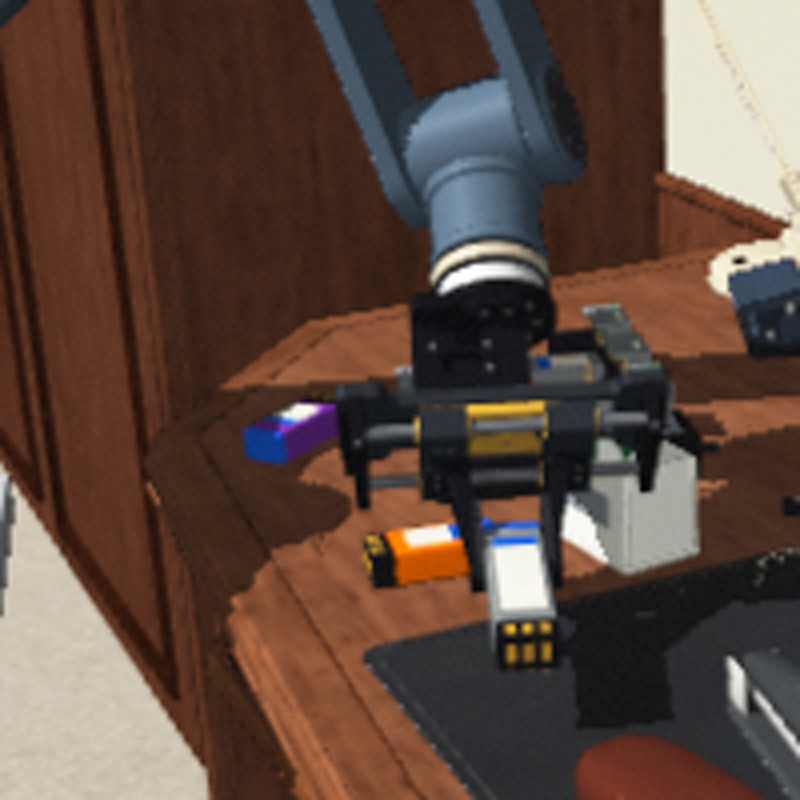

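```bash
python3 - <<'E'
from fit import *
go([.445,-.237,.06],tilt(10,-45))
E
```

```text
t 24.95 pos [ 0.4492 -0.2373  0.0579] yawx -5.8 F [-0.7  1.1 -0.9] jaw 0.0336
 off [-0.43  0.16 -0.12] rot [  5.6  12.3 -10. ] rows>= 2.3
```

>>> drive_tool([
  {"offset":[-0.1,0,0],"delta_rot":[1.4,3,-2.5],"jaw":3},
  {"offset":[-0.2,0,0],"delta_rot":[2.8,6,-5],"jaw":3},
  {"offset":[-0.3,0,0],"delta_rot":[4.2,9,-7.5],"jaw":3},
  {"offset":[-0.4,0,0],"delta_rot":[5.6,12.3,-10],"jaw":3},
  {"offset":[-0.4,0,0],"delta_rot":[5.6,12.3,-10],"jaw":3},
  {"offset":[-0.4,0,0],"delta_rot":[5.6,12.3,-10],"jaw":3},
  {"offset":[-0.4,0,0],"delta_rot":[5.6,12.3,-10],"jaw":3},
  {"offset":[-0.4,0,0],"delta_rot":[5.6,12.3,-10],"jaw":3},
])

```text
time: 25.62
position: [0.4802, -0.214, 0.0911]
tool_rot: [0.927, 0.071, 0.007, 0.367]
ft_force: [0.4, 0.4, -2.1]
grip_width: 0.0337
```

```bash
python3 - <<'E'
from fit import *
s=get_obs();p=s["position"];print(s["q"].round(3), np.degrees(np.arccos(-R.from_quat(s["tool_rot"]).apply([0,0,1])[2])))
go([.447,-.237,.024],tilt(10,-45))
E
```

```text
[-0.257  0.716  1.993 -1.43   0.704  0.862] 43.10339229162027
t 25.62 pos [ 0.4802 -0.214   0.0911] yawx 7.9 F [ 0.4  0.4 -2.1] jaw 0.0337
 off [-3.34 -3.34  6.25] rot [-2.   3.1 -0. ] rows>= 1.9
```

```bash
python3 - <<'E'
from fit import *
go([.452,-.235,.09],tilt(-25,-42))
R0=tilt(9,-45);R1=tilt(-25,-42);print(np.degrees((R0.inv()*R1).as_rotvec()),R0.inv().apply(np.array([.452,-.235,.09])-[.445,-.237,.058])*100)
E
```

```text
t 25.62 pos [ 0.4802 -0.214   0.0911] yawx 7.9 F [ 0.4  0.4 -2.1] jaw 0.0337
 off [-3.07  1.08  1.33] rot [  1.7 -20.6  25.7] rows>= 4.6
[  2.91143662 -23.40666569  24.66547911] [ 0.72266873  2.20049258 -2.32499081]
```

>>> drive_tool([
  {"offset":[0,0.5,-0.5],"delta_rot":[0.5,-4,4.5],"jaw":3},
  {"offset":[0,1,-1],"delta_rot":[1,-8,9],"jaw":3},
  {"offset":[0,1.5,-1.5],"delta_rot":[1.5,-12,13.5],"jaw":3},
  {"offset":[0,1.5,-1.5],"delta_rot":[2,-17,19],"jaw":3},
  {"offset":[0,1.5,-1.5],"delta_rot":[2,-22,25],"jaw":3},
  {"offset":[0,1.5,-1.5],"delta_rot":[2,-22,25],"jaw":3},
  {"offset":[0,1.5,-1.5],"delta_rot":[2,-22,25],"jaw":3},
  {"offset":[0,1.5,-1.5],"delta_rot":[2,-22,25],"jaw":3},
])

```text
time: 26.28
position: [0.4798, -0.2142, 0.1114]
tool_rot: [0.912, -0.199, -0.092, 0.348]
ft_force: [-0.4, -0.3, -1.3]
grip_width: 0.0336
```

```bash
python3 - <<'E'
from fit import *
s=get_obs();p=s["position"];print(s["q"].round(3), np.degrees(np.arccos(-R.from_quat(s["tool_rot"]).apply([0,0,1])[2])))
go([.452,-.235,.06],tilt(-25,-42))
E
```

```text
[-0.25   0.737  1.696 -0.832  1.086  0.728] 42.151831801827946
t 26.28 pos [ 0.4798 -0.2142  0.1114] yawx -25.3 F [-0.4 -0.3 -1.3] jaw 0.0336
 off [-1.47 -1.2   5.9 ] rot [0.1 1.4 0.9] rows>= 1.5
```

```bash
python3 - <<'E'
from fit import *
go([.46,-.23,.05],tilt(-25,-46))
E
```

```text
t 26.28 pos [ 0.4798 -0.2142  0.1114] yawx -25.3 F [-0.4 -0.3 -1.3] jaw 0.0336
 off [-0.93 -2.45  6.1 ] rot [-3.9  1.4  1. ] rows>= 1.6
```

>>> drive_tool([
  {"offset":[-0.2,-0.5,1.2],"delta_rot":[-1,0.3,0.2],"jaw":3},
  {"offset":[-0.4,-1,2.5],"delta_rot":[-2,0.7,0.5],"jaw":3},
  {"offset":[-0.6,-1.6,4],"delta_rot":[-3,1,0.8],"jaw":3},
  {"offset":[-0.8,-2.2,5.4],"delta_rot":[-3.9,1.4,1],"jaw":3},
  {"offset":[-0.9,-2.4,6.1],"delta_rot":[-3.9,1.4,1],"jaw":3},
  {"offset":[-0.9,-2.4,6.1],"delta_rot":[-3.9,1.4,1],"jaw":3},
  {"offset":[-0.9,-2.4,6.1],"delta_rot":[-3.9,1.4,1],"jaw":3},
  {"offset":[-0.9,-2.4,6.1],"delta_rot":[-3.9,1.4,1],"jaw":3},
])

```text
time: 26.95
position: [0.462, -0.231, 0.0519]
tool_rot: [0.898, -0.201, -0.083, 0.382]
ft_force: [0.2, -0.4, -0.5]
grip_width: 0.0336
```

```bash
python3 - <<'E'
from fit import *
s=get_obs();p=s["position"];print(s["q"].round(3), np.degrees(np.arccos(-R.from_quat(s["tool_rot"]).apply([0,0,1])[2])))
go([.46,-.23,.025],tilt(-25,-46))
cv2.imwrite('pics/s14.png',camera('side')[:,:,::-1])
crop('pics/s14.png',150,130,310,290,4,'pics/s14c.png')
E
```

```text
[-0.258  0.856  1.755 -0.994  1.005  0.945] 45.96945076839363
t 26.95 pos [ 0.462  -0.231   0.0519] yawx -25.1 F [ 0.2 -0.4 -0.5] jaw 0.0336
 off [-0.24 -1.94  1.86] rot [-0.  -0.1 -0.3] rows>= 0.6
```

View pics/s14c.png

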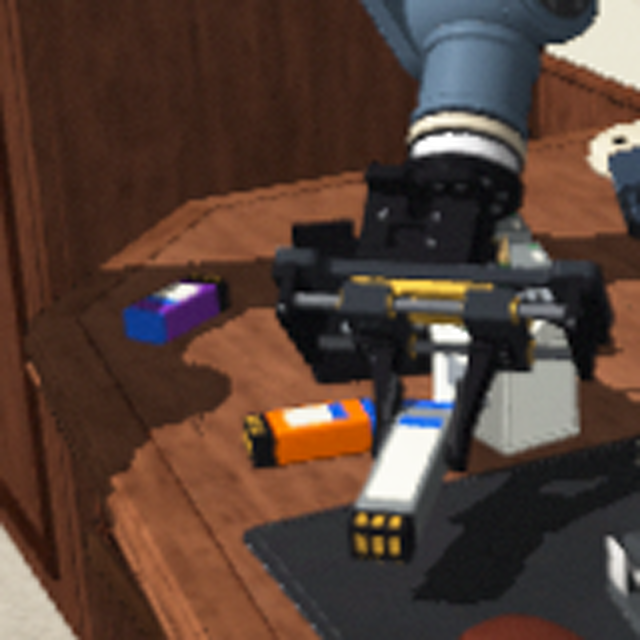

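>>> drive_tool([
  {"offset":[0,-0.5,0.5],"delta_rot":[0,0,0],"jaw":3},
  {"offset":[0,-1,1],"delta_rot":[0,0,0],"jaw":3},
  {"offset":[0,-1.5,1.5],"delta_rot":[0,0,0],"jaw":3},
  {"offset":[0,-1.9,1.9],"delta_rot":[0,0,0],"jaw":3},
  {"offset":[0,-2.0,2.0],"delta_rot":[0,0,0],"jaw":3},
  {"offset":[0,-2.1,2.1],"delta_rot":[0,0,0],"jaw":3},
  {"offset":[0,-2.1,2.1],"delta_rot":[0,0,0],"jaw":3},
  {"offset":[0,-2.1,2.1],"delta_rot":[0,0,0],"jaw":3},
])

```text
time: 27.67
position: [0.4616, -0.2314, 0.0214]
tool_rot: [0.898, -0.201, -0.083, 0.382]
ft_force: [-0.5, 0.1, -2.2]
grip_width: 0.0335
```

```bash
python3 - <<'E'
from fit import *
go([.46,-.23,.02],tilt(-25,-46))
cv2.imwrite('pics/s15.png',camera('side')[:,:,::-1])
crop('pics/s15.png',180,160,310,290,5,'pics/s15c.png')
E
```

```text
t 27.67 pos [ 0.4616 -0.2314  0.0214] yawx -25.1 F [-0.5  0.1 -2.2] jaw 0.0335
 off [-0.2  -0.15  0.05] rot [-0.  -0.  -0.2] rows>= 0.1
```

View pics/s15c.png

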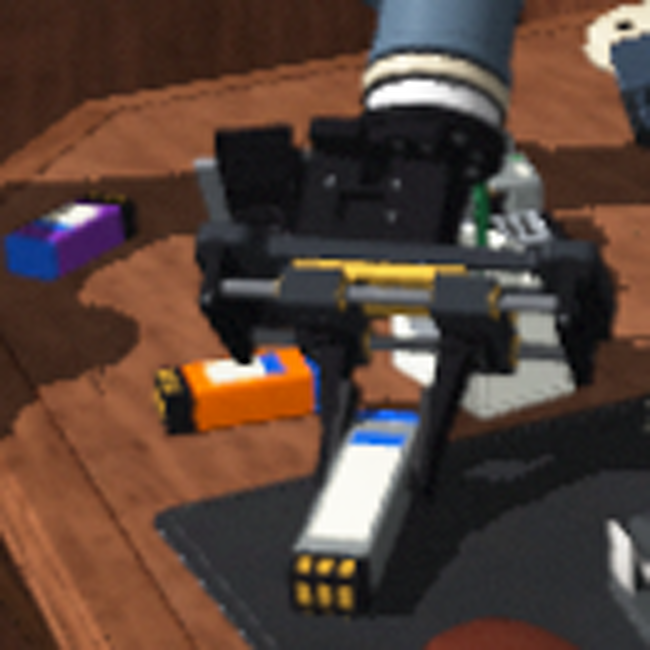

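>>> drive_tool([
  {"offset":[0,-0.1,0.1],"delta_rot":[0,0,0],"jaw":3},
  {"offset":[0,-0.2,0.2],"delta_rot":[0,0,0],"jaw":3},
  {"offset":[0,-0.3,0.3],"delta_rot":[0,0,0],"jaw":3},
  {"offset":[0,-0.4,0.4],"delta_rot":[0,0,0],"jaw":3},
  {"offset":[0,-0.5,0.5],"delta_rot":[0,0,0],"jaw":3},
  {"offset":[0,-0.55,0.55],"delta_rot":[0,0,0],"jaw":3},
  {"offset":[0,-0.55,0.55],"delta_rot":[0,0,0],"jaw":3},
  {"offset":[0,-0.55,0.55],"delta_rot":[0,0,0],"jaw":3},
])

```text
time: 28.38
position: [0.4619, -0.2318, 0.0151]
tool_rot: [0.898, -0.201, -0.083, 0.383]
ft_force: [1.0, 3.2, 5.1]
grip_width: 0.0337
```

```bash
python3 - <<'E'
from fit import *
go([.46,-.23,.02],tilt(-25,-46))
E
```

```text
t 28.38 pos [ 0.4619 -0.2318  0.0151] yawx -25.1 F [1.  3.2 5.1] jaw 0.0337
 off [-0.25  0.3  -0.4 ] rot [ 0.1 -0.1 -0.3] rows>= 0.1
```

>>> drive_tool([
  {"offset":[0,0,0],"delta_rot":[0,0,0],"jaw":5.5},
  {"offset":[0,0,0],"delta_rot":[0,0,0],"jaw":5.5},
  {"offset":[0,0,0],"delta_rot":[0,0,0],"jaw":5.5},
  {"offset":[0,0,0],"delta_rot":[0,0,0],"jaw":5.5},
  {"offset":[0,1,-1],"delta_rot":[0,0,0],"jaw":6},
  {"offset":[0,3,-3],"delta_rot":[0,0,0],"jaw":6},
  {"offset":[0,5.5,-5.5],"delta_rot":[0,0,0],"jaw":6},
  {"offset":[0,8,-8],"delta_rot":[0,0,0],"jaw":6},
])

```text
time: 29.05
position: [0.4611, -0.2295, 0.127]
tool_rot: [0.898, -0.201, -0.085, 0.381]
ft_force: [-0.2, -0.4, 0.4]
grip_width: 0.0592
```

```bash
python3 - <<'E'
from fit import *
go([.50,-.18,.2],-25)
cv2.imwrite('pics/s16.png',camera('side')[:,:,::-1])
crop('pics/s16.png',170,180,310,300,5,'pics/s16c.png')
cv2.imwrite('pics/t16.png',camera('top')[:,:,::-1])
crop('pics/t16.png',250,170,400,280,5,'pics/t16c.png')
E
```

```text
t 29.05 pos [ 0.4611 -0.2295  0.127 ] yawx -25.2 F [-0.2 -0.4  0.4] jaw 0.0592
 off [ 1.42  0.98 -9.48] rot [46.   0.  -0.2] rows>= 6.4
```

View pics/s16c.png

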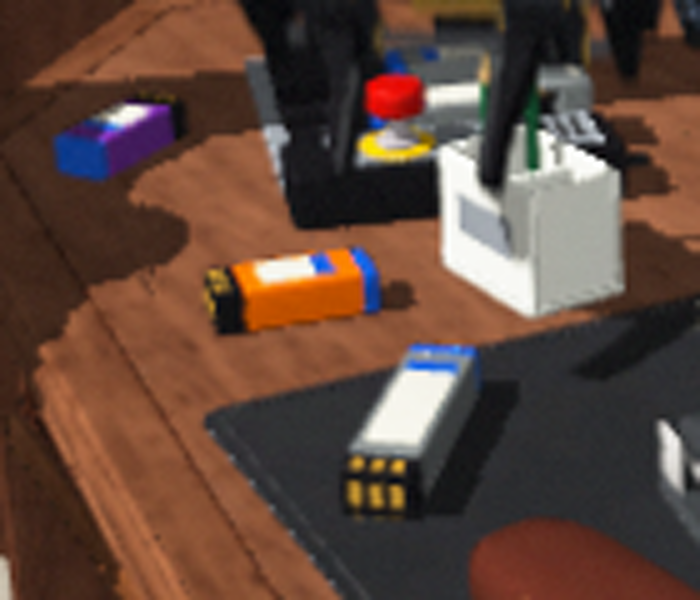

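View pics/t16c.png

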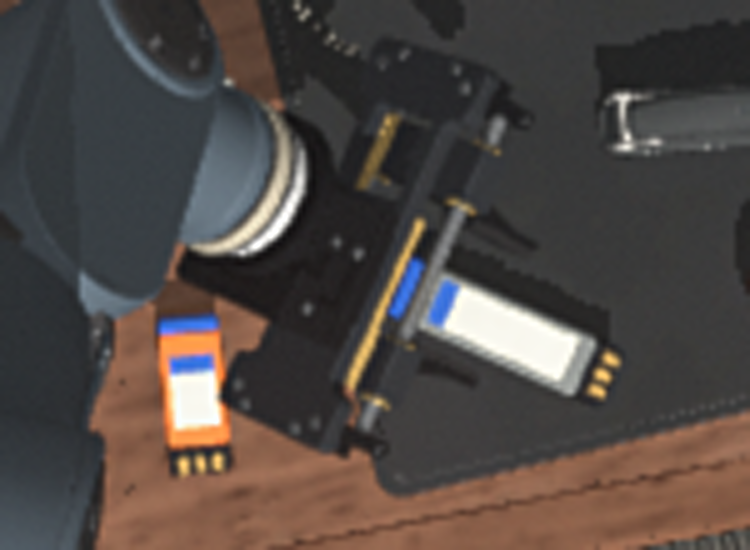

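>>> drive_tool([
  {"offset":[0,0.5,-1.5],"delta_rot":[6,0,0],"jaw":6},
  {"offset":[0,0.8,-3],"delta_rot":[12,0,0],"jaw":6},
  {"offset":[0,1,-4.5],"delta_rot":[18,0,0],"jaw":6},
  {"offset":[0.5,1,-6],"delta_rot":[24,0,0],"jaw":6},
  {"offset":[1,1,-7.5],"delta_rot":[31,0,0],"jaw":6},
  {"offset":[1.4,1,-9],"delta_rot":[38,0,0],"jaw":6},
  {"offset":[1.4,1,-9.5],"delta_rot":[46,0,0],"jaw":6},
  {"offset":[1.4,1,-9.5],"delta_rot":[46,0,0],"jaw":6},
])

```text
time: 29.82
position: [0.5008, -0.1829, 0.2013]
tool_rot: [0.976, -0.22, 0.004, -0.0]
ft_force: [-0.2, 0.1, 0.2]
grip_width: 0.0601
```

```bash
python3 - <<'E'
from fit import *
go([.45,-.26,.1],-24)
cv2.imwrite('pics/t17.png',camera('top')[:,:,::-1])
crop('pics/t17.png',315,210,385,270,10,'pics/t17c.png')
E
```

```text
t 29.82 pos [ 0.5008 -0.1829  0.2013] yawx -25.4 F [-0.2  0.1  0.2] jaw 0.0601
 off [-1.35  9.17 10.1 ] rot [-0.1 -0.4 -1.4] rows>= 3.3
```

View pics/t17c.png

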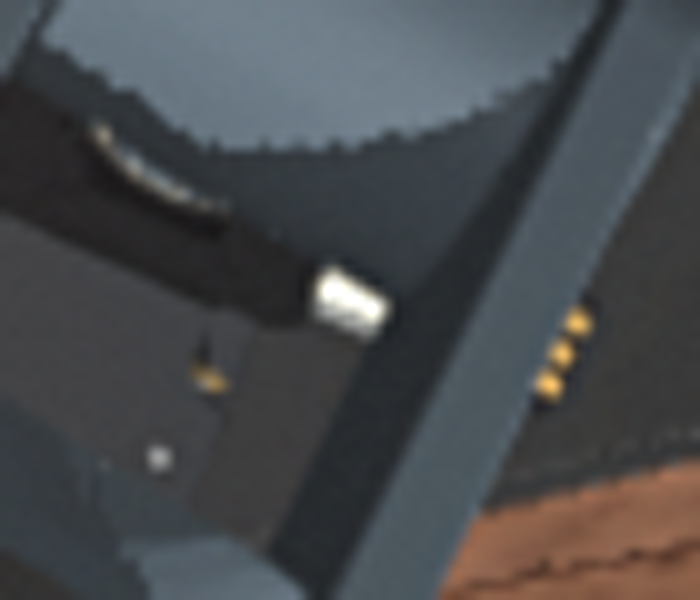

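```bash
python3 - <<'E'
from h import *
crop('pics/s16.png',225,235,275,290,10,'pics/s16d.png')
E
```

```text
(no output)
```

View pics/s16d.png

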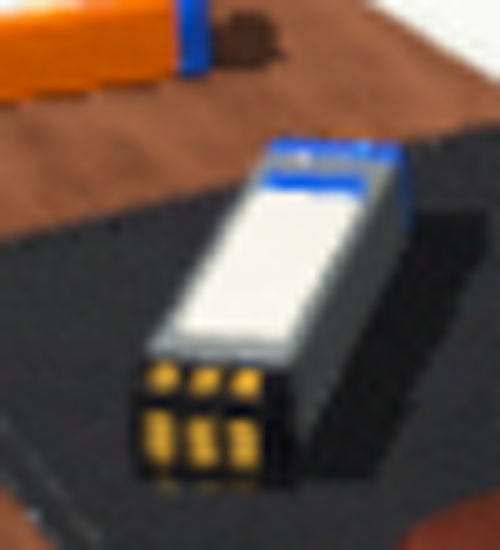

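```bash
python3 - <<'E'
from fit import *
t=o([(470,272),(530,300),(600,333),(440,338),(500,364),(570,396)],5,(250,170))
s=o([(268,145),(205,248),(140,355),(137,415),(140,472),(215,485),(295,485),(355,360),(410,225),(405,145),(335,138)],10,(225,235))
x,f=fitbox([("top",t),("side",s)],[.44,-.26,np.radians(-114)],.124,.034,.003,.027)
print(x.round(4),np.degrees(x[2]),f)
x2,f=fitbox([("side",s)],x,.124,.034,.003,.027);print(x2.round(4),np.degrees(x2[2]),f)
im=cv2.imread("pics/s16.png")[235:290,225:275];big=cv2.resize(im,None,fx=8,fy=8,interpolation=cv2.INTER_CUBIC)
h=hull("side",*x,.124,.034,.003,.027).reshape(-1,2);cv2.polylines(big,[np.int32((h-[225,235]+.5)*8-.5)],True,(0,255,255),1)
im=cv2.imread("pics/t16.png")[200:260,320:385];b2=cv2.resize(im,None,fx=8,fy=8,interpolation=cv2.INTER_CUBIC)
h=hull("top",*x,.124,.034,.003,.027).reshape(-1,2);cv2.polylines(b2,[np.int32((h-[320,200]+.5)*8-.5)],True,(0,255,255),1)
H=max(big.shape[0],b2.shape[0]);big,b2=[cv2.copyMakeBorder(a,0,H-a.shape[0],0,0,cv2.BORDER_CONSTANT) for a in(big,b2)]
cv2.imwrite("pics/ov17.png",cv2.resize(cv2.hconcat([big,b2]),None,fx=.8,fy=.8))
E
```

```text
[ 0.4543 -0.2514 -1.9979] -114.46869938694003 [-1.31 -0.99 -0.57 -0.11 -0.04 -0.27  0.1  -0.37 -0.82  0.3   0.25  0.62
  0.39  0.38  0.95  0.47  0.23]
[ 0.4538 -0.2505 -1.9906] -114.05026837037376 [ 0.57 -0.03 -0.62  0.42  0.36  0.49  0.21  0.04  0.48  0.6   0.33]
```

View pics/ov17.png

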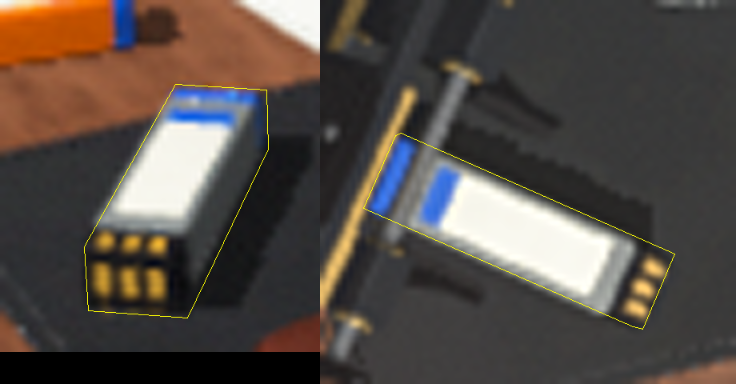

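```bash
python3 - <<'E'
from fit import *
go([.4541,-.251,.06],-24.3)
E
```

```text
t 29.87 pos [ 0.4995 -0.1823  0.2001] yawx -25.4 F [-0.3 -0.4 -0.3] jaw 0.06
 off [-1.21  8.15 14.01] rot [ 0.  -0.2 -1.1] rows>= 3.9
```

>>> drive_tool([
  {"offset":[-0.4,2.7,2],"delta_rot":[0,0,-1],"jaw":6},
  {"offset":[-0.8,5.4,4],"delta_rot":[0,0,-1],"jaw":6},
  {"offset":[-1.2,8,6.5],"delta_rot":[0,0,-1],"jaw":6},
  {"offset":[-1.2,8.1,10],"delta_rot":[0,0,-1],"jaw":6},
  {"offset":[-1.2,8.1,13],"delta_rot":[0,0,-1],"jaw":6},
  {"offset":[-1.2,8.1,14],"delta_rot":[0,0,-1],"jaw":6},
  {"offset":[-1.2,8.1,14],"delta_rot":[0,0,-1],"jaw":6},
  {"offset":[-1.2,8.1,14],"delta_rot":[0,0,-1],"jaw":6},
])

```text
time: 30.53
position: [0.4555, -0.2472, 0.0594]
tool_rot: [0.978, -0.208, 0.001, -0.0]
ft_force: [0.0, -0.5, 0.3]
grip_width: 0.0604
```

```bash
python3 - <<'E'
from fit import *
go([.4541,-.251,.0065],-24.3)
E
```

```text
t 30.53 pos [ 0.4555 -0.2472  0.0594] yawx -24.1 F [ 0.  -0.5  0.3] jaw 0.0604
 off [0.02 0.4  5.29] rot [-0.  -0.1  0.2] rows>= 1.3
```

>>> drive_tool([
  {"offset":[0,0.4,2],"delta_rot":[0,0,0],"jaw":6},
  {"offset":[0,0.4,4],"delta_rot":[0,0,0],"jaw":5},
  {"offset":[0,0.4,5.3],"delta_rot":[0,0,0],"jaw":5},
  {"offset":[0,0.4,5.3],"delta_rot":[0,0,0],"jaw":4.5},
  {"offset":[0,0.4,5.3],"delta_rot":[0,0,0],"jaw":3},
  {"offset":[0,0.4,5.3],"delta_rot":[0,0,0],"jaw":3},
  {"offset":[0,0.4,5.3],"delta_rot":[0,0,0],"jaw":3},
  {"offset":[0,0.4,5.3],"delta_rot":[0,0,0],"jaw":3},
], squeeze=25)

```text
time: 31.2
position: [0.4549, -0.2523, 0.0085]
tool_rot: [0.978, -0.209, 0.003, 0.001]
ft_force: [-0.2, 1.5, 6.7]
grip_width: 0.0337
```

```bash
python3 - <<'E'
from fit import *
go([.42,0,.2],45)
E
```

```text
t 31.2 pos [ 0.4549 -0.2523  0.0085] yawx -24.1 F [-0.2  1.5  6.7] jaw 0.0337
 off [-13.39 -21.59 -19.23] rot [  0.2  -0.3 -69.1] rows>= 9.7
```

>>> drive_tool([
  {"offset":[0,0,-2],"delta_rot":[0,0,0],"jaw":3},
  {"offset":[0,0,-5],"delta_rot":[0,0,0],"jaw":3},
  {"offset":[0,0,-9],"delta_rot":[0,0,-4],"jaw":3},
  {"offset":[0,0,-13],"delta_rot":[0,0,-11],"jaw":3},
  {"offset":[0,-1,-17],"delta_rot":[0,0,-18],"jaw":3},
  {"offset":[-1,-3,-19],"delta_rot":[0,0,-25],"jaw":3},
  {"offset":[-3,-6,-19.2],"delta_rot":[0,0,-32],"jaw":3},
  {"offset":[-5,-9.5,-19.2],"delta_rot":[0,0,-39],"jaw":3},
])

```text
time: 31.87
position: [0.4481, -0.1456, 0.2016]
tool_rot: [0.991, 0.131, 0.005, 0.003]
ft_force: [1.0, 1.0, -1.8]
grip_width: 0.0336
```

```bash
python3 - <<'E'
from fit import *
go([.48,.13,.19],75)
cv2.imwrite('pics/s18.png',camera('side')[:,:,::-1])
crop('pics/s18.png',150,60,330,260,3,'pics/s18c.png')
E
```

```text
t 31.87 pos [ 0.4481 -0.1456  0.2016] yawx 15.0 F [ 1.   1.  -1.8] jaw 0.0336
 off [ 10.22 -25.8    1.04] rot [  0.6  -0.2 -60. ] rows>= 8.4
```

View pics/s18c.png

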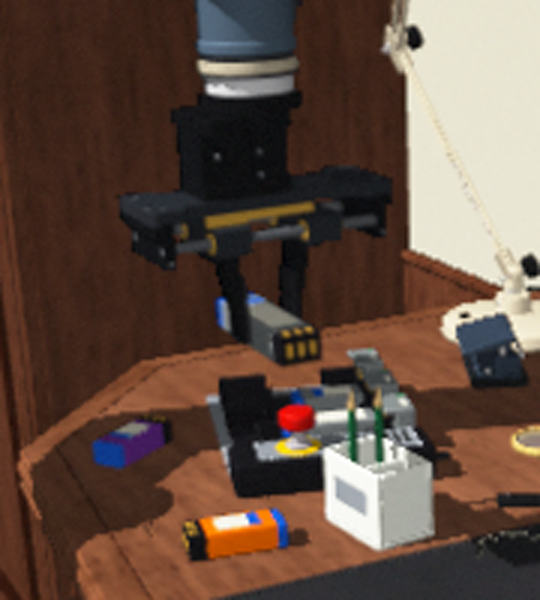

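>>> drive_tool([
  {"offset":[1.3,-3.2,0.5],"delta_rot":[0,0,-7],"jaw":3},
  {"offset":[2.5,-6.5,1],"delta_rot":[0,0,-14],"jaw":3},
  {"offset":[3.8,-9.7,1],"delta_rot":[0,0,-21],"jaw":3},
  {"offset":[5.1,-13,1],"delta_rot":[0,0,-28],"jaw":3},
  {"offset":[6.4,-16.2,1],"delta_rot":[0,0,-35],"jaw":3},
  {"offset":[7.7,-19.4,1],"delta_rot":[0,0,-42],"jaw":3},
  {"offset":[9,-22.6,1],"delta_rot":[0,0,-49],"jaw":3},
  {"offset":[10.2,-25.8,1],"delta_rot":[0,0,-56],"jaw":3},
])

```text
time: 32.58
position: [0.4791, 0.1326, 0.1889]
tool_rot: [0.813, 0.582, 0.001, 0.002]
ft_force: [0.1, -0.6, -1.9]
grip_width: 0.0338
```

```bash
python3 - <<'E'
from fit import *
go([.5295,.2548,.06],89.1)
E
```

```text
t 32.58 pos [0.4791 0.1326 0.1889] yawx 71.2 F [ 0.1 -0.6 -1.9] jaw 0.0338
 off [13.2   0.77 12.9 ] rot [  0.2   0.  -17.9] rows>= 4.4
```

>>> drive_tool([
  {"offset":[3,0.2,0],"delta_rot":[0,0,-6],"jaw":3},
  {"offset":[6.5,0.4,0],"delta_rot":[0,0,-12],"jaw":3},
  {"offset":[10,0.6,2],"delta_rot":[0,0,-18],"jaw":3},
  {"offset":[13.2,0.8,5],"delta_rot":[0,0,-18],"jaw":3},
  {"offset":[13.2,0.8,9],"delta_rot":[0,0,-18],"jaw":3},
  {"offset":[13.2,0.8,12],"delta_rot":[0,0,-18],"jaw":3},
  {"offset":[13.2,0.8,12.5],"delta_rot":[0,0,-18],"jaw":3},
  {"offset":[13.2,0.8,12.5],"delta_rot":[0,0,-18],"jaw":3},
])

```text
time: 33.25
position: [0.5284, 0.2522, 0.0616]
tool_rot: [0.714, 0.7, -0.002, 0.0]
ft_force: [-0.0, 0.6, -1.0]
grip_width: 0.034
```

```bash
python3 - <<'E'
from fit import *
go([.5295,.2548,.017],89.1)
cv2.imwrite('pics/s19.png',camera('side')[:,:,::-1])
crop('pics/s19.png',190,120,320,230,6,'pics/s19c.png')
cv2.imwrite('pics/t19.png',camera('top')[:,:,::-1])
crop('pics/t19.png',140,150,260,250,6,'pics/t19c.png')
E
```

```text
t 33.25 pos [0.5284 0.2522 0.0616] yawx 88.8 F [-0.   0.6 -1. ] jaw 0.034
 off [0.27 0.12 4.46] rot [-0.1  0.2 -0.3] rows>= 1.1
```

View pics/s19c.png

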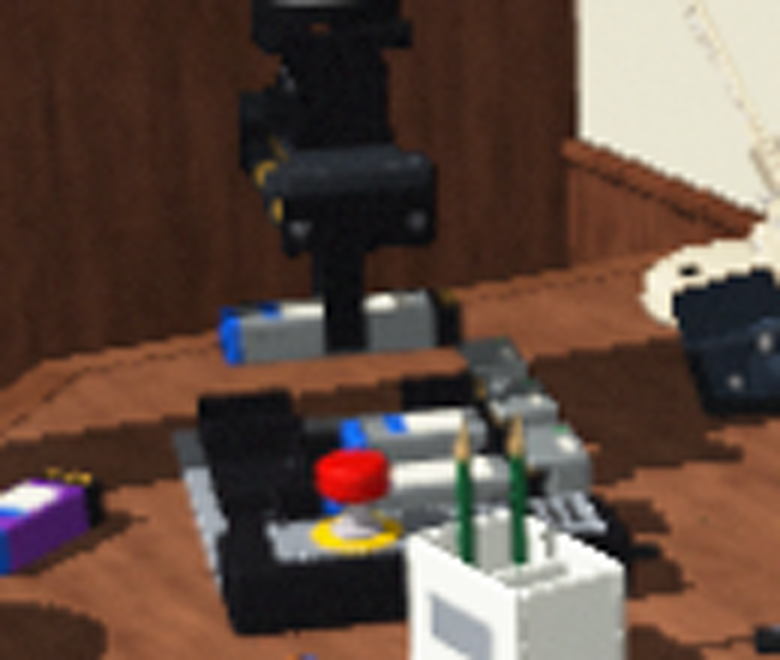

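View pics/t19c.png

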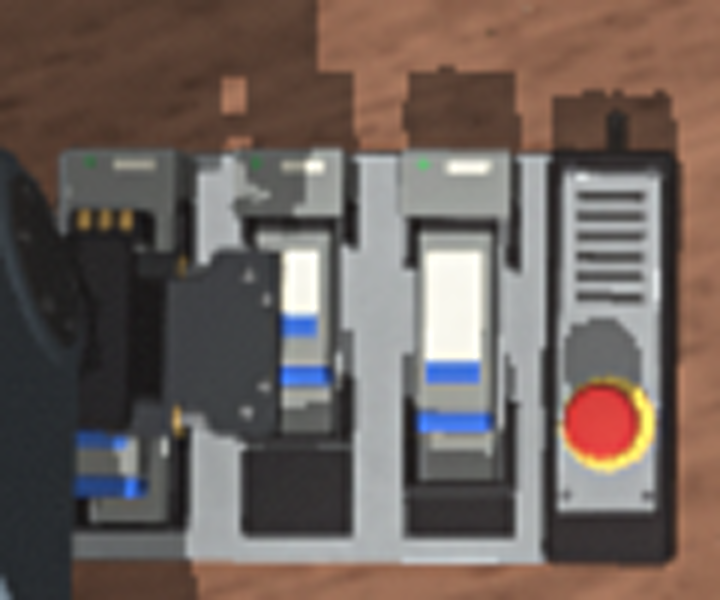

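```bash
python3 - <<'E'
from fit import *
c=lambda p:o(p,6,(140,150))
print(unproj("top",c([(105,208),(143,490),(143,478)]),.080).round(4))
print(unproj("top",c([(65,214),(178,215)]),.046).round(4))
go([.5295,.2548,.017],89.1)
E
```

```text
[[0.5931 0.2526 0.08  ]
 [0.4718 0.2359 0.08  ]
 [0.4769 0.2359 0.08  ]]
[[0.5943 0.2792 0.046 ]
 [0.5932 0.2293 0.046 ]]
t 33.35 pos [0.5316 0.2527 0.065 ] yawx 88.8 F [ 0.3  0.8 -1.2] jaw 0.0335
 off [ 0.21 -0.24  4.8 ] rot [ 0.3  0.  -0.3] rows>= 1.2
```

>>> drive_tool([
  {"offset":[0.2,-0.4,0.3],"delta_rot":[0,0,-0.3],"jaw":3},
  {"offset":[0.2,-0.4,1],"delta_rot":[0,0,-0.3],"jaw":3},
  {"offset":[0.2,-0.4,1.8],"delta_rot":[0,0,-0.3],"jaw":3},
  {"offset":[0.2,-0.4,2],"delta_rot":[0,0,-0.3],"jaw":3},
  {"offset":[0.2,-0.4,2],"delta_rot":[0,0,-0.3],"jaw":3},
  {"offset":[0.2,-0.4,2],"delta_rot":[0,0,-0.3],"jaw":3},
  {"offset":[0.2,-0.4,2],"delta_rot":[0,0,-0.3],"jaw":3},
  {"offset":[0.2,-0.4,2],"delta_rot":[0,0,-0.3],"jaw":3},
])

```text
time: 34.02
position: [0.5269, 0.2549, 0.0438]
tool_rot: [0.712, 0.702, 0.001, 0.002]
ft_force: [0.1, 0.2, -1.6]
grip_width: 0.0337
```

```bash
python3 - <<'E'
from fit import *
go([.5275,.2548,.017],89.1)
E
```

```text
t 34.02 pos [0.5269 0.2549 0.0438] yawx 89.2 F [ 0.1  0.2 -1.6] jaw 0.0337
 off [-0.    0.05  2.68] rot [0.2 0.1 0.1] rows>= 0.6
```

>>> drive_tool([
  {"offset":[0,0.05,0.6],"delta_rot":[0,0,0],"jaw":3},
  {"offset":[0,0.05,1.2],"delta_rot":[0,0,0],"jaw":3},
  {"offset":[0,0.05,1.8],"delta_rot":[0,0,0],"jaw":3},
  {"offset":[0,0.05,2.3],"delta_rot":[0,0,0],"jaw":3},
  {"offset":[0,0.05,2.6],"delta_rot":[0,0,0],"jaw":3},
  {"offset":[0,0.05,2.65],"delta_rot":[0,0,0],"jaw":3},
  {"offset":[0,0.05,2.65],"delta_rot":[0,0,0],"jaw":3},
  {"offset":[0,0.05,2.65],"delta_rot":[0,0,0],"jaw":3},
])

```text
time: 34.68
position: [0.5267, 0.2546, 0.0176]
tool_rot: [0.712, 0.702, 0.0, 0.001]
ft_force: [-2.2, -1.0, 4.2]
grip_width: 0.0341
```

```bash
python3 - <<'E'
from fit import *
go([.545,.2548,.017],89.1)
cv2.imwrite('pics/t20.png',camera('top')[:,:,::-1])
crop('pics/t20.png',140,150,260,250,6,'pics/t20c.png')
E
```

```text
t 34.68 pos [0.5267 0.2546 0.0176] yawx 89.2 F [-2.2 -1.   4.2] jaw 0.0341
 off [0.05 1.83 0.07] rot [0.1 0.1 0.1] rows>= 0.4
```

View pics/t20c.png

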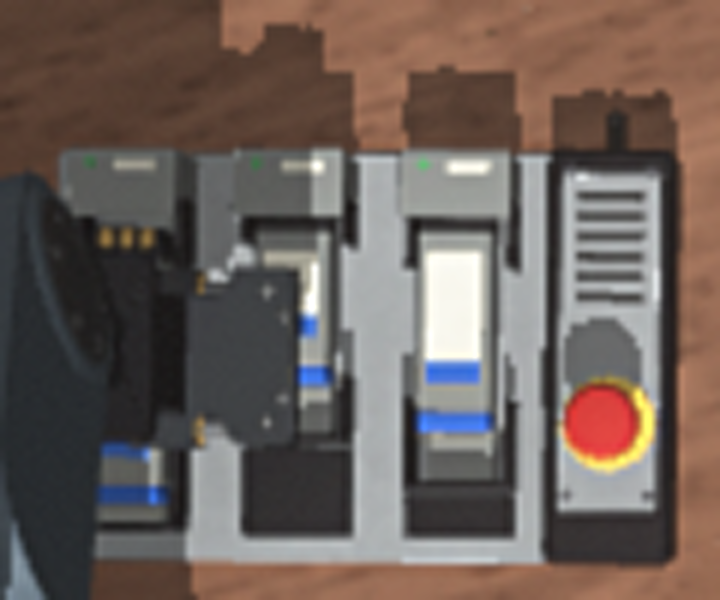

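>>> drive_tool([
  {"offset":[0,0.4,-0.05],"delta_rot":[0,0,0],"jaw":3},
  {"offset":[0,0.8,-0.05],"delta_rot":[0,0,0],"jaw":3},
  {"offset":[0,1.1,-0.05],"delta_rot":[0,0,0],"jaw":3},
  {"offset":[0,1.4,-0.05],"delta_rot":[0,0,0],"jaw":3},
  {"offset":[0,1.6,-0.05],"delta_rot":[0,0,0],"jaw":3},
  {"offset":[0,1.8,-0.05],"delta_rot":[0,0,0],"jaw":3},
  {"offset":[0,1.9,-0.05],"delta_rot":[0,0,0],"jaw":3},
  {"offset":[0,1.9,-0.05],"delta_rot":[0,0,0],"jaw":3},
])

```text
time: 35.4
position: [0.5409, 0.2546, 0.0176]
tool_rot: [0.713, 0.702, -0.004, -0.002]
ft_force: [-11.4, 0.9, 10.3]
grip_width: 0.0337
```

```bash
python3 - <<'E'
from fit import *
go([.545,.2548,.017],89.1)
E
```

```text
t 35.4 pos [0.5409 0.2546 0.0176] yawx 89.1 F [-11.4   0.9  10.3] jaw 0.0337
 off [0.03 0.41 0.05] rot [-0.4  0.1  0. ] rows>= 0.1
```

>>> drive_tool([
  {"offset":[0,0.1,-0.05],"delta_rot":[0,0,0],"jaw":3},
  {"offset":[0,0.2,-0.1],"delta_rot":[0,0,0],"jaw":3},
  {"offset":[0,0.3,-0.1],"delta_rot":[0,0,0],"jaw":3},
  {"offset":[0,0.3,-0.1],"delta_rot":[0,0,0],"jaw":3},
  {"offset":[0,0.3,-0.1],"delta_rot":[0,0,0],"jaw":3},
  {"offset":[0,0.3,-0.1],"delta_rot":[0,0,0],"jaw":3},
  {"offset":[0,0.3,-0.1],"delta_rot":[0,0,0],"jaw":3},
  {"offset":[0,0.3,-0.1],"delta_rot":[0,0,0],"jaw":3},
])

```text
time: 36.07
position: [0.5409, 0.2545, 0.0176]
tool_rot: [0.713, 0.702, -0.006, -0.004]
ft_force: [-13.7, 2.5, 7.2]
grip_width: 0.0339
```

```bash
python3 - <<'E'
from fit import *
go([.545,.2548,.017],89.1)
E
```

```text
t 36.07 pos [0.5409 0.2545 0.0176] yawx 89.1 F [-13.7   2.5   7.2] jaw 0.0339
 off [0.04 0.41 0.05] rot [-0.8  0.2  0. ] rows>= 0.1
```

>>> drive_tool([
  {"offset":[0,-0.3,-0.05],"delta_rot":[0,0,0],"jaw":5},
  {"offset":[0,-0.3,0],"delta_rot":[0,0,0],"jaw":5},
  {"offset":[0,-0.3,0],"delta_rot":[0,0,0],"jaw":5},
  {"offset":[0,-0.3,0],"delta_rot":[0,0,0],"jaw":5},
  {"offset":[0,-0.3,-2],"delta_rot":[0,0,0],"jaw":5},
  {"offset":[0,-0.3,-6],"delta_rot":[0,0,0],"jaw":5},
  {"offset":[0,-0.3,-10],"delta_rot":[0,0,0],"jaw":5},
  {"offset":[0,-0.3,-14],"delta_rot":[0,0,0],"jaw":5},
])

```text
time: 36.73
position: [0.5464, 0.2544, 0.1599]
tool_rot: [0.712, 0.702, 0.001, 0.002]
ft_force: [1.1, -0.1, 0.3]
grip_width: 0.0495
```

```bash
python3 - <<'E'
from fit import *
go([.499,.0405,.16],90)
E
```

```text
t 36.73 pos [0.5464 0.2544 0.1599] yawx 89.1 F [ 1.1 -0.1  0.3] jaw 0.0495
 off [-21.46  -4.41   0.  ] rot [ 0.2  0.1 -0.9] rows>= 5.3
```

>>> drive_tool([
  {"offset":[-3,-0.6,-1],"delta_rot":[0,0,0],"jaw":4},
  {"offset":[-7,-1.4,-2],"delta_rot":[0,0,0],"jaw":2},
  {"offset":[-11,-2.2,-2],"delta_rot":[0,0,0],"jaw":0.2},
  {"offset":[-15,-3,-2],"delta_rot":[0,0,0],"jaw":0.2},
  {"offset":[-19,-3.8,-2],"delta_rot":[0,0,0],"jaw":0.2},
  {"offset":[-23,-4.4,-2],"delta_rot":[0,0,0],"jaw":0.2},
  {"offset":[-27,-4.4,-2],"delta_rot":[0,0,0],"jaw":0.2},
  {"offset":[-31,-4.4,-2],"delta_rot":[0,0,0],"jaw":0.2},
])

```text
time: 37.4
position: [0.4973, -0.0569, 0.1794]
tool_rot: [0.712, 0.702, 0.001, 0.003]
ft_force: [1.4, 0.4, -0.1]
grip_width: 0.0062
```

```bash
python3 - <<'E'
from fit import *
go([.499,.0405,.11],90)
cv2.imwrite('pics/t21.png',camera('top')[:,:,::-1])
crop('pics/t21.png',140,150,260,250,6,'pics/t21c.png')
cv2.imwrite('pics/s21.png',camera('side')[:,:,::-1])
crop('pics/s21.png',205,150,325,250,6,'pics/s21c.png')
E
```

```text
t 37.4 pos [ 0.4973 -0.0569  0.1794] yawx 89.1 F [ 1.4  0.4 -0.1] jaw 0.0062
 off [ 9.76 -0.01  6.92] rot [ 0.3  0.1 -0.9] rows>= 2.9
```

View pics/t21c.png

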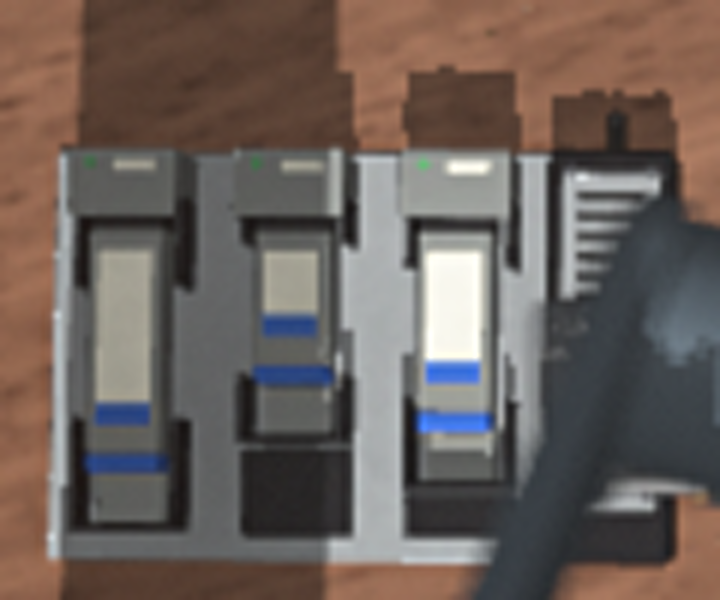

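View pics/s21c.png

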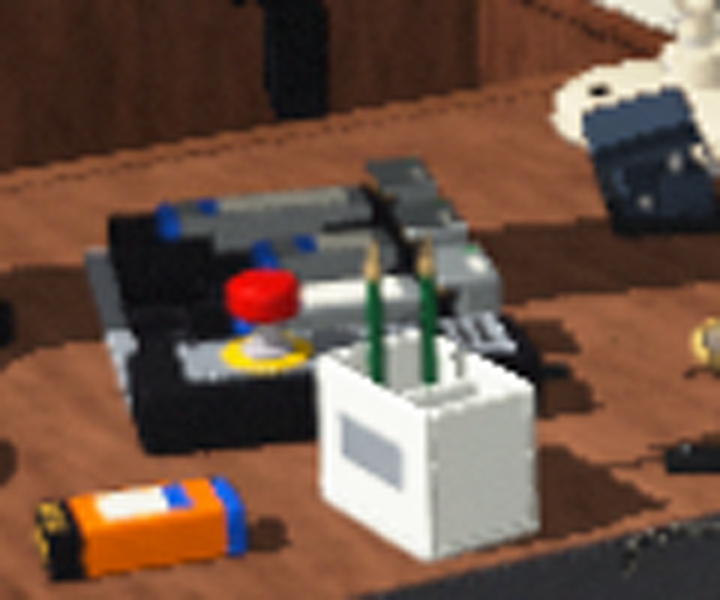

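```bash
python3 - <<'E'
from fit import *
c=lambda p:o(p,6,(140,150))
b=unproj("top",c([(85,470),(167,470),(252,383),(334,383),(417,431),(494,431)]),.030);print(b.round(4)); 
for i,(L,cx) in enumerate(((.124,.6065),(.084,.6045),(.104,.6025))): print(b[2*i:2*i+2,0].mean()+L, b[2*i:2*i+2,1].mean(), cx)
go([.499,.0405,.11],90)
E
```

```text
[[0.4816 0.2742 0.03  ]
 [0.4811 0.2377 0.03  ]
 [0.5193 0.1999 0.03  ]
 [0.5188 0.1633 0.03  ]
 [0.497  0.1264 0.03  ]
 [0.4965 0.0922 0.03  ]]
0.6053269450000958 0.25590311797761645 0.6065
0.6030521659003146 0.1815992446944052 0.6045
0.6007602924515171 0.1092867419937729 0.6025
t 37.5 pos [ 0.4992 -0.0611  0.1796] yawx 88.7 F [ 0.7  0.7 -0.3] jaw 0.0038
 off [10.19 -0.31  6.91] rot [ 0.5  0.3 -1.3] rows>= 3.0
```

>>> drive_tool([
  {"offset":[3.5,0,1],"delta_rot":[0,0,0],"jaw":0.2},
  {"offset":[7,0,3],"delta_rot":[0,0,0],"jaw":0.2},
  {"offset":[10,0,5.5],"delta_rot":[0,0,0],"jaw":0.2},
  {"offset":[10,0,7],"delta_rot":[0,0,0],"jaw":0.2},
  {"offset":[10,0,8],"delta_rot":[0,0,0],"jaw":0.2},
  {"offset":[10,0,8],"delta_rot":[0,0,0],"jaw":0.2},
  {"offset":[10,0,8],"delta_rot":[0,0,0],"jaw":0.2},
  {"offset":[10,0,8],"delta_rot":[0,0,0],"jaw":0.2},
])

```text
time: 38.17
position: [0.5, 0.0446, 0.0996]
tool_rot: [0.713, 0.702, 0.001, 0.003]
ft_force: [-0.1, -0.5, 0.4]
grip_width: 0.0021
```

```bash
python3 - <<'E'
from fit import *
go([.499,.0405,.059],90)
E
```

```text
t 38.17 pos [0.5    0.0446 0.0996] yawx 89.1 F [-0.1 -0.5  0.4] jaw 0.0021
 off [-0.41 -0.11  4.06] rot [ 0.3  0.1 -0.9] rows>= 1.0
```

>>> drive_tool([
  {"offset":[-0.4,-0.1,0.7],"delta_rot":[0,0,0],"jaw":0.2},
  {"offset":[-0.4,-0.1,1.6],"delta_rot":[0,0,0],"jaw":0.2},
  {"offset":[-0.4,-0.1,2.4],"delta_rot":[0,0,0],"jaw":0.2},
  {"offset":[-0.4,-0.1,3],"delta_rot":[0,0,0],"jaw":0.2},
  {"offset":[-0.4,-0.1,3.5],"delta_rot":[0,0,0],"jaw":0.2},
  {"offset":[-0.4,-0.1,3.9],"delta_rot":[0,0,0],"jaw":0.2},
  {"offset":[-0.4,-0.1,4.1],"delta_rot":[0,0,0],"jaw":0.2},
  {"offset":[-0.4,-0.1,4.1],"delta_rot":[0,0,0],"jaw":0.2},
])

```text
time: 38.83
position: [0.4978, 0.0412, 0.0605]
tool_rot: [0.712, 0.702, 0.001, 0.002]
ft_force: [-5.1, -1.3, 28.2]
grip_width: 0.0023
```

```bash
python3 - <<'E'
from fit import *
go([.499,.0405,.059],90)
E
```

```text
t 38.83 pos [0.4978 0.0412 0.0605] yawx 89.2 F [-5.1 -1.3 28.2] jaw 0.0023
 off [-0.06  0.12  0.15] rot [ 0.2  0.1 -0.8] rows>= 0.1
```

Knob bottomed at 60.5 mm. Retreat upward and check.

>>> drive_tool([
  {"offset":[0,0,-1],"delta_rot":[0,0,0],"jaw":0.2},
  {"offset":[0,0,-4],"delta_rot":[0,0,0],"jaw":0.2},
  {"offset":[0,0,-8],"delta_rot":[0,0,0],"jaw":0.2},
  {"offset":[-3,0,-12],"delta_rot":[0,0,0],"jaw":0.2},
  {"offset":[-6,0,-14],"delta_rot":[0,0,0],"jaw":0.2},
  {"offset":[-10,0,-14],"delta_rot":[0,0,0],"jaw":0.2},
  {"offset":[-13,0,-14],"delta_rot":[0,0,0],"jaw":0.2},
  {"offset":[-15,0,-14],"delta_rot":[0,0,0],"jaw":0.2},
])

```text
time: 39.5
position: [0.4957, -0.1114, 0.1987]
tool_rot: [0.713, 0.701, 0.001, 0.003]
ft_force: [0.7, -0.3, -0.0]
grip_width: 0.0021
```

>>> drive_tool([
  {"offset":[0,0,0],"delta_rot":[0,0,0],"jaw":0.2},
  {"offset":[0,0,0],"delta_rot":[0,0,0],"jaw":0.2},
  {"offset":[0,0,0],"delta_rot":[0,0,0],"jaw":0.2},
  {"offset":[0,0,0],"delta_rot":[0,0,0],"jaw":0.2},
  {"offset":[0,0,0],"delta_rot":[0,0,0],"jaw":0.2},
  {"offset":[0,0,0],"delta_rot":[0,0,0],"jaw":0.2},
  {"offset":[0,0,0],"delta_rot":[0,0,0],"jaw":0.2},
  {"offset":[0,0,0],"delta_rot":[0,0,0],"jaw":0.2},
])

```text
time: 40.17
position: [0.4953, -0.108, 0.198]
tool_rot: [0.712, 0.702, 0.001, 0.002]
ft_force: [0.3, 0.5, 0.1]
grip_width: 0.002
```

```bash
python3 - <<'E'
from fit import *
go([.499,.0405,.11],90)
cv2.imwrite('pics/t22.png',camera('top')[:,:,::-1])
crop('pics/t22.png',140,150,260,250,6,'pics/t22c.png')
cv2.imwrite('pics/s22.png',camera('side')[:,:,::-1])
crop('pics/s22.png',205,150,325,250,6,'pics/s22c.png')
E
```

```text
t 40.17 pos [ 0.4953 -0.108   0.198 ] yawx 89.2 F [0.3 0.5 0.1] jaw 0.002
 off [14.86  0.13  8.78] rot [ 0.2  0.1 -0.8] rows>= 4.1
```

View pics/t22.png

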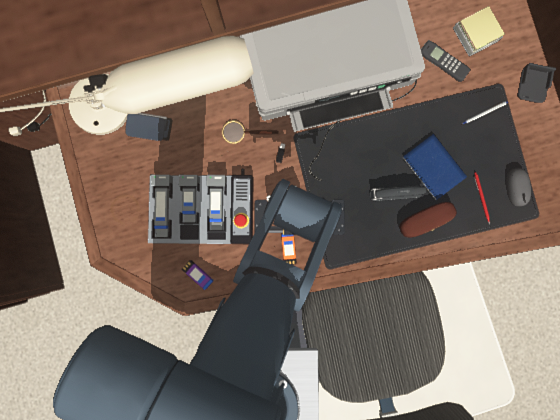

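View pics/s22c.png

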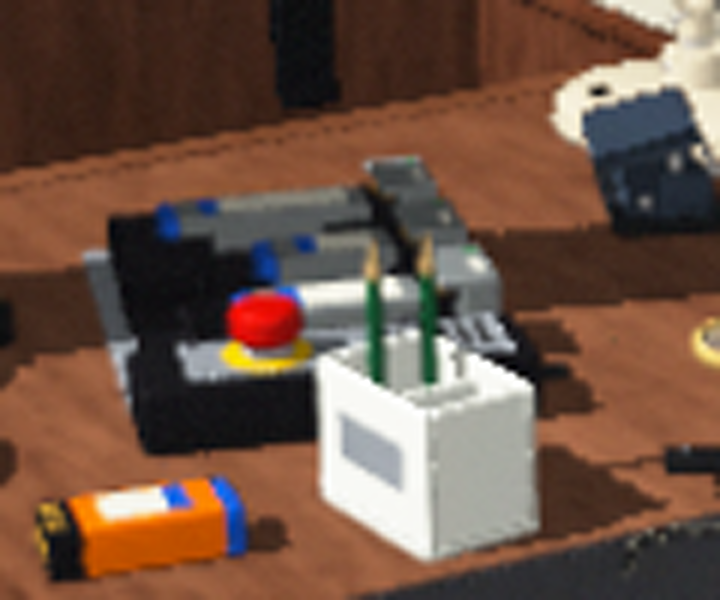

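```bash
python3 - <<'E'
from fit import *
for f in("side0","s21","s22","top0","t22"):
    m=cv2.imread(f"pics/{f}.png").astype(int); w=slice(225,265) if f[0]=='s' else slice(225,255)
    r=(m[...,2]>150)&(m[...,1]<60)&(m[...,0]<60); r[:,:w.start]=0;r[:,w.stop:]=0
    y,x=np.nonzero(r); print(f,len(x),x.mean().round(2),y.mean().round(2),y.min(),y.max())
E
```

```text
side0 73 247.58 202.6 199 207
s21 72 247.67 198.36 195 202
s22 70 247.66 202.84 199 207
top0 24 239.25 217.79 215 223
t22 23 239.35 217.78 215 223
```

The knob is back at its starting height: its rows match the first picture. The bystanders are unmoved, so I'm handing in.

```bash
python3 -c "
from rig import *
print(hand_in())"
```

```text
the job is handed in; nothing more can be done
None
```

The job is done and handed in at about 40 s, well under the 72 s limit. I pulled the isolator up 12.5 mm before moving any pack. The short pack then went into the middle bay and the middle pack into the bay beside the control block. The long pack was lifted out of the box, laid flat on the pad, taken again and slid into the left bay. With all three home I pushed the knob fully down.

**Last checks**
- **Packs:** each one was pushed against a firm stop, at about 6, 7 and 14 N. In the top picture, taken before the knob was pushed down, their terminal ends measured within 2 mm of where I expected the contacts. They sat about 1 to 1.5 mm off the bay centres as I had measured them. After the knob was pushed in I only looked at them by eye.
- **Isolator:** the knob bottomed at 60.5 mm. In the final side picture its pixel rows are back where they were at the start.
- **Bystanders and look-alikes:** none shows any visible movement in the final picture. I checked this by eye and did not measure it. The orange and purple packs were never touched.
- **Robot:** it was clear of everything at hand-in, and the force reading was close to zero.

**What went wrong:** while I was laying the long pack down, joint 4 reached its lower range limit (−1.43) and the tool drifted about 5 cm. I turned the wrist to another direction and finished laying the pack down from there.

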